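# Reload and spin-check a specimen carousel

## Robot

A 6-joint arm with a two-finger parallel gripper is mounted at the origin on the work surface. World frame = base frame: x ahead of the robot, y to its left, z up, the work surface at z = 0. Lengths are in m, angles in rad, forces in N, time in s.
With the tool pointing down it reaches from about 0.35 to 0.725 m from the base axis. Payload 4.3 kg.
Tool frame: the origin (TCP) lies midway between the tips of the shut fingers; the grasp point (between the pads) lies 19 mm behind it; z points along the fingers, y is the direction in which the jaws open and shut (so a half turn about z gives the same grasp; the last joint's range is limited). The gripper opens to 85 mm and grips with 20 to 120 N. Pads are 22 mm wide; open, the fingers measure 114 mm over their backs; the gripper's body (76 mm by 85 mm) begins 54 mm behind the grasp point. The pads swing forward as they close: fully open they stand 13 mm farther back than shut.
Start: joints at [1.039, 0.377, 0.081, 1.274, 0, 1.46], TCP at [0.235, 0.525, 0.21] pointing down, gripper open.
Joint ranges: [-2.72, 2.72], [-0.84, 1.66], [-1.02, 1.22], [-1.77, 2.12], [-1.37, 1.28], [-3.14, 3.14]. Speed limits (rad/s): [2.57, 2.57, 3.14, 3.14, 3.14, 3.14].

## Interface

Orientations are given as a unit quaternion [w, x, y, z].
In Python, from workcell import bot, imaging, job_done gives the robot as it stands.
- The arm moves only by the tool arm_command, never from a script. Its argument "steps" is one flat list of numbers, 7 for each row, row after row: the shift along the tool's x, y, z in mm, then the turn, a rotation vector about the tool's x, y, z in degrees, then the closure, from -1 (fully open) to 1 (shut), so that 0 is half open. A call has 1 to 20 rows; each row is the pose to reach, as a shift and turn from the pose commanded when the call began, along the tool's axes at that moment; what a row does not reach only later rows make up. A row lasts 1/12 s, in which the tool goes at most 41.7 mm and 7.16 degrees, less where a joint would pass 70% of its speed; a pose out of reach is approached as far as the arm can. A call with a gripper value outside its range is refused whole. The fingers move at their own pace and stop on an object; "grip_force" is the grip in N (left out, the last holds). Time passes only in rows, so rows that repeat a pose let the fingers close. It gives the time, the measured TCP pose, the force and the opening at its end, in the units of the state.
- bot.get_obs(): the state, without advancing time (a new reading comes with each control period).
- imaging.camera(name): name is "side" or "top"; returns the picture (480x640x3 uint8, blue, green, red); there is no depth.
- imaging.get_calibration(name): a dict with "camera_matrix" (3x3 intrinsics, pixels), "k1" (the pictures are not rectified: a ray, as slopes to the right and down, at radius r is drawn at 1 + k1 r^2 times it, then the intrinsics apply), "view" (4x4, takes a point from world to camera coordinates). Camera axes: x right, y down, z forward; pixel columns grow to the right and rows downward; lengths in m; the calibration is good to about 2 mm. A picture is of the moment at which its call begins. get_calibration takes no time and is no camera call.
- job_done(): hands the job in, once; it reports no verdict.
The state is a dict: "t": time; "joint_pos": joint angles; "qvel": joint speeds; "effort": joint torques, N m; "eef_pos": TCP position; "ee_rot": TCP orientation; "wrist_force": force on the tool from outside, world axes, zero at the start; "torque": the same for the moment, N m; "finger_gap": finger opening in m.
Only numpy, scipy, OpenCV 4.12 (cv2) and the standard library are available. Lean on these libraries where they do the work, as an engineer would, in place of code of your own. Each camera call takes 0.05 s, during which the arm holds its last target.

## Task

Change over the microscope's specimen carousel: move every spent (red-tab) block from the carousel into the white tray, and seat every fresh (yellow-tab) block fully down in a pocket of its own with its tab pointing inwards to the hub. With the clutch still disengaged, check that the loaded carousel runs free by giving it a light flick by hand so that it coasts on its own, untouched, for a couple of seconds; once it has come to rest, throw the blue clutch lever fully over to engage the drive. Do not disturb the bottle, the beaker or the slide box.

Things in the scene. Friction and masses are not known exactly. Their poses are not given: they have to be found in the camera images.
- carousel: aluminium turntable, 252 mm across, upper face 46 mm above the table, 4 grey-walled pockets at 90 degrees, orange wing handle on a 24 mm thick hub post. Turns freely on the stand about its vertical axis (coasts some seconds after a flick; pushing a block against a pocket wall also turns it). Origin: on the axis, 30 mm above the table; own x points to pocket0.
- hub (a point): point on the carousel's axis at mid-height of the orange wing handle: a bar 90 mm long (45 mm each way, midway between the carousel's own +x and +y, so clear above every pocket), 12 mm thick, 110 to 130 mm above the table. It passes over seated blocks, whose tops are 88 mm above the table; it can be pushed or pinched from above.
- stand: fixed white plate, 250 x 250 x 28 mm, under the carousel; origin at its centre on the table. A fixed aluminium post at its own +x side stands 5 mm outside the carousel's rim (131 mm from the axis, up to 95 mm above the table): a block seated with its tab outwards strikes it, with its tab towards the hub it clears.
- clutch (a joint): clutch lever with a blue ball, 80 mm long, hinge along the stand's own x, 50 mm above the table, in a grey housing on the robot's side of the stand, 156 mm from its centre towards own -x. 0 = disengaged, ball leaning to the stand's own +y; 1.0 rad = engaged, ball leaning to own -y. Starts at 0 to 0.12, stays where it is put; about 1 N at the ball moves it.
- clutch_tip (a point): centre of the lever's blue ball (26 mm across); 120 mm above the table at either end of its swing, 130 mm in the middle. It travels 77 mm in all, along the stand's own -y.
- mat: fixed blue mat, 260 x 260 x 4 mm, where the fresh blocks wait; origin at the centre of its underside.
- tray: fixed white open tray for spent blocks, outside 150 (own x) x 240 (own y) x 30 mm high, walls and floor 4 to 5 mm thick. Origin: centre of its underside.
- pocket0 (a point): centre of the floor of a carousel pocket, 85 mm from the axis, 46 mm above the table. The pocket is open on top, 68 mm (radially) x 44 mm (across) inside, walls 4 mm thick and 14 mm high, below the blocks' tabs. It lies on the carousel's own +x side.
- pocket1 (a point): centre of the floor of a carousel pocket, 85 mm from the axis, 46 mm above the table. The pocket is open on top, 68 mm (radially) x 44 mm (across) inside, walls 4 mm thick and 14 mm high, below the blocks' tabs. It lies on the carousel's own +y side.
- pocket2 (a point): centre of the floor of a carousel pocket, 85 mm from the axis, 46 mm above the table. The pocket is open on top, 68 mm (radially) x 44 mm (across) inside, walls 4 mm thick and 14 mm high, below the blocks' tabs. It lies on the carousel's own -x side.
- pocket3 (a point): centre of the floor of a carousel pocket, 85 mm from the axis, 46 mm above the table. The pocket is open on top, 68 mm (radially) x 44 mm (across) inside, walls 4 mm thick and 14 mm high, below the blocks' tabs. It lies on the carousel's own -y side.
- fresh0: fresh 120 to 180 g specimen block: dark resin body 60 long (own x) x 36 wide (own y) x 42 mm high, YELLOW tab (14 x 14 mm section, 22 to 36 mm above the underside) jutting 22 mm from one end, to own +x; stripe of that colour on top near the tab, round metal face. Origin: centre of the body's underside (tab left out); own z up. Starts upright on the blue mat, turned any way; may be absent.
- fresh1: fresh 120 to 180 g specimen block: dark resin body 60 long (own x) x 36 wide (own y) x 42 mm high, YELLOW tab (14 x 14 mm section, 22 to 36 mm above the underside) jutting 22 mm from one end, to own +x; stripe of that colour on top near the tab, round metal face. Origin: centre of the body's underside (tab left out); own z up. Starts upright on the blue mat, turned any way; may be absent.
- fresh2: fresh 120 to 180 g specimen block: dark resin body 60 long (own x) x 36 wide (own y) x 42 mm high, YELLOW tab (14 x 14 mm section, 22 to 36 mm above the underside) jutting 22 mm from one end, to own +x; stripe of that colour on top near the tab, round metal face. Origin: centre of the body's underside (tab left out); own z up. Starts upright on the blue mat, turned any way; may be absent.
- fresh3: fresh 120 to 180 g specimen block: dark resin body 60 long (own x) x 36 wide (own y) x 42 mm high, YELLOW tab (14 x 14 mm section, 22 to 36 mm above the underside) jutting 22 mm from one end, to own +x; stripe of that colour on top near the tab, round metal face. Origin: centre of the body's underside (tab left out); own z up. Starts upright on the blue mat, turned any way; may be absent.
- spent0: spent 120 to 180 g specimen block: dark resin body 60 long (own x) x 36 wide (own y) x 42 mm high, RED tab (14 x 14 mm section, 22 to 36 mm above the underside) jutting 22 mm from one end, to own +x; stripe of that colour on top near the tab, round metal face. Origin: centre of the body's underside (tab left out); own z up. Starts in a carousel pocket; may be absent.
- spent1: spent 120 to 180 g specimen block: dark resin body 60 long (own x) x 36 wide (own y) x 42 mm high, RED tab (14 x 14 mm section, 22 to 36 mm above the underside) jutting 22 mm from one end, to own +x; stripe of that colour on top near the tab, round metal face. Origin: centre of the body's underside (tab left out); own z up. Starts in a carousel pocket; may be absent.
- fresh0_tab (a point): middle of the outer end face of fresh0's tab, 52 mm from the block's origin along own x and 29 mm above its underside.
- fresh1_tab (a point): middle of the outer end face of fresh1's tab, 52 mm from the block's origin along own x and 29 mm above its underside.
- fresh2_tab (a point): middle of the outer end face of fresh2's tab, 52 mm from the block's origin along own x and 29 mm above its underside.
- fresh3_tab (a point): middle of the outer end face of fresh3's tab, 52 mm from the block's origin along own x and 29 mm above its underside.
- bottle: bystander: white bottle with red cap, 66 mm across, 150 mm high; origin at the centre of its underside.
- beaker: bystander: glass beaker, 80 mm across, 95 mm high; origin at the centre of its underside.
- slidebox: bystander: wooden slide box, 80 x 120 x 35 mm; origin at the centre of its underside.
Not all that is in view belongs to the job. What is shaped like the fresh1 but brown or purple is not meant.

How it is judged:
On the way, in this order (a step that is already met when the one before it is completed fails the run):
1. every spent block is in the tray and every fresh block seated in a pocket, tab inwards, with the clutch still disengaged (((horizontal distance between fresh0 and pocket0 below 0.011 m and z of fresh0 in the frame of pocket0 below 0.005 m) or (horizontal distance between fresh0 and pocket1 below 0.011 m and z of fresh0 in the frame of pocket1 below 0.005 m) or (horizontal distance between fresh0 and pocket2 below 0.011 m and z of fresh0 in the frame of pocket2 below 0.005 m) or (horizontal distance between fresh0 and pocket3 below 0.011 m and z of fresh0 in the frame of pocket3 below 0.005 m)) and horizontal distance between each of fresh0_tab, fresh1_tab, fresh2_tab, fresh3_tab and hub below 0.05 m and angle between each of fresh0, fresh1, fresh2, fresh3's own z axis and vertical below 0.12 rad and ((horizontal distance between fresh1 and pocket0 below 0.011 m and z of fresh1 in the frame of pocket0 below 0.005 m) or (horizontal distance between fresh1 and pocket1 below 0.011 m and z of fresh1 in the frame of pocket1 below 0.005 m) or (horizontal distance between fresh1 and pocket2 below 0.011 m and z of fresh1 in the frame of pocket2 below 0.005 m) or (horizontal distance between fresh1 and pocket3 below 0.011 m and z of fresh1 in the frame of pocket3 below 0.005 m)) and ((horizontal distance between fresh2 and pocket0 below 0.011 m and z of fresh2 in the frame of pocket0 below 0.005 m) or (horizontal distance between fresh2 and pocket1 below 0.011 m and z of fresh2 in the frame of pocket1 below 0.005 m) or (horizontal distance between fresh2 and pocket2 below 0.011 m and z of fresh2 in the frame of pocket2 below 0.005 m) or (horizontal distance between fresh2 and pocket3 below 0.011 m and z of fresh2 in the frame of pocket3 below 0.005 m)) and ((horizontal distance between fresh3 and pocket0 below 0.011 m and z of fresh3 in the frame of pocket0 below 0.005 m) or (horizontal distance between fresh3 and pocket1 below 0.011 m and z of fresh3 in the frame of pocket1 below 0.005 m) or (horizontal distance between fresh3 and pocket2 below 0.011 m and z of fresh3 in the frame of pocket2 below 0.005 m) or (horizontal distance between fresh3 and pocket3 below 0.011 m and z of fresh3 in the frame of pocket3 below 0.005 m)) and x of spent0 in the frame of tray between -0.07 and 0.07 m and y of spent0 in the frame of tray between -0.11 and 0.11 m and z of each of spent0, spent1 in the frame of tray below 0.045 m and x of spent1 in the frame of tray between -0.07 and 0.07 m and y of spent1 in the frame of tray between -0.11 and 0.11 m and value of joint clutch below 0.3 rad), for 0.2 s.
2. the loaded carousel coasts untouched at more than 0.4 rad/s for 1 s, clutch disengaged (all of step 1 and contact force between each of the fingers, the arm and carousel below 0.05 N and contact force between the fingers and fresh0 below 0.05 N and contact force between the fingers and fresh1 below 0.05 N and contact force between the fingers and fresh2 below 0.05 N and contact force between the fingers and fresh3 below 0.05 N and angular speed of carousel above 0.4 rad/s), for 1 s.
3. the carousel has come to rest with the clutch still disengaged (angular speed of carousel below 0.1 rad/s and value of joint clutch below 0.3 rad), for 0.3 s.
4. the clutch lever is thrown over (value of joint clutch above 0.85 rad), for 0.2 s.
At the end, for the whole second after the job is handed in: Every fresh block sits upright (within 0.12 rad) on a pocket's floor (within 5 mm in height, 11 mm of the pocket's centre) with its tab end within 50 mm of the axis; every spent block lies in the tray; the clutch is beyond 0.85 rad; blocks and carousel are at rest (((horizontal distance between fresh0 and pocket0 below 0.011 m and z of fresh0 in the frame of pocket0 below 0.005 m) or (horizontal distance between fresh0 and pocket1 below 0.011 m and z of fresh0 in the frame of pocket1 below 0.005 m) or (horizontal distance between fresh0 and pocket2 below 0.011 m and z of fresh0 in the frame of pocket2 below 0.005 m) or (horizontal distance between fresh0 and pocket3 below 0.011 m and z of fresh0 in the frame of pocket3 below 0.005 m)) and horizontal distance between each of fresh0_tab, fresh1_tab, fresh2_tab, fresh3_tab and hub below 0.05 m and angle between each of fresh0, fresh1, fresh2, fresh3's own z axis and vertical below 0.12 rad and ((horizontal distance between fresh1 and pocket0 below 0.011 m and z of fresh1 in the frame of pocket0 below 0.005 m) or (horizontal distance between fresh1 and pocket1 below 0.011 m and z of fresh1 in the frame of pocket1 below 0.005 m) or (horizontal distance between fresh1 and pocket2 below 0.011 m and z of fresh1 in the frame of pocket2 below 0.005 m) or (horizontal distance between fresh1 and pocket3 below 0.011 m and z of fresh1 in the frame of pocket3 below 0.005 m)) and ((horizontal distance between fresh2 and pocket0 below 0.011 m and z of fresh2 in the frame of pocket0 below 0.005 m) or (horizontal distance between fresh2 and pocket1 below 0.011 m and z of fresh2 in the frame of pocket1 below 0.005 m) or (horizontal distance between fresh2 and pocket2 below 0.011 m and z of fresh2 in the frame of pocket2 below 0.005 m) or (horizontal distance between fresh2 and pocket3 below 0.011 m and z of fresh2 in the frame of pocket3 below 0.005 m)) and ((horizontal distance between fresh3 and pocket0 below 0.011 m and z of fresh3 in the frame of pocket0 below 0.005 m) or (horizontal distance between fresh3 and pocket1 below 0.011 m and z of fresh3 in the frame of pocket1 below 0.005 m) or (horizontal distance between fresh3 and pocket2 below 0.011 m and z of fresh3 in the frame of pocket2 below 0.005 m) or (horizontal distance between fresh3 and pocket3 below 0.011 m and z of fresh3 in the frame of pocket3 below 0.005 m)) and x of spent0 in the frame of tray between -0.07 and 0.07 m and y of spent0 in the frame of tray between -0.11 and 0.11 m and z of each of spent0, spent1 in the frame of tray below 0.045 m and x of spent1 in the frame of tray between -0.07 and 0.07 m and y of spent1 in the frame of tray between -0.11 and 0.11 m and value of joint clutch above 0.85 rad and angular speed of carousel below 0.15 rad/s and linear speed of each of fresh0, fresh1, fresh2, fresh3, spent0, spent1 below 0.03 m/s); the robot touches nothing.
It fails at once if the bottle is disturbed (moved 40 mm) (distance of bottle from where it was at the start of the episode above 0.04 m).
It fails at once if the beaker is disturbed (moved 40 mm) (distance of beaker from where it was at the start of the episode above 0.04 m).
It fails at once if the slidebox is disturbed (moved 40 mm) (distance of slidebox from where it was at the start of the episode above 0.04 m).
Of fresh0, fresh1, fresh2, fresh3 only 3 to 4 are there at a start; the rules pass over those that are not, and their reading is None.
Of spent0, spent1 only 1 to 2 are there at a start; the rules pass over those that are not, and their reading is None.
At some moment in a run one of fresh0, fresh1, fresh2, fresh3 may be knocked a few centimetres aside while the robot is not near it.
It also fails if it takes over 210 s, if anything falls off the work surface, if the arm or the gripper's body presses on something with over 40 N, if the wrist force passes 120 N, or if a joint passes its speed limit or range.

## Working session

There is one attempt and no reset: what is moved stays moved. The work goes in short steps, Python scripts to look and compute and a tool call to move; the robot and the scene stay as the last step left them, time stands still between calls to the robot, and variables do not carry over. Pictures are saved under pics/ and viewed, and the job is handed in when it is done.

Besides the shell and the picture viewer there is one more tool, called after "Call:" by a JSON object that holds its "api" and its "payload", one argument or row to a line. arm_command: Moves the arm, as the interface text tells. Its arguments: {"type":"object","properties":{"steps":{"type":"array","items":{"type":"number"}},"grip_force":{"type":"number"}},"required":["steps"]}

```bash
mkdir -p pics; ls; python3 - <<'E'
from workcell import bot, imaging, job_done
import cv2
print(bot.get_obs())
for n in ("side","top"):
    print(n, imaging.get_calibration(n))
    cv2.imwrite(f"pics/{n}0.png", imaging.camera(n))
E
```

```text
pics
{'t': 0.0, 'joint_pos': array([1.03872160e+00, 3.78077869e-01, 7.96246669e-02, 1.27438142e+00,
       2.01637415e-05, 1.46052438e+00]), 'qvel': array([-1.68138080e-03,  1.18849496e-04,  2.06443197e-03,  1.44508240e-03,
        8.30104679e-06, -9.52066464e-04]), 'effort': array([ 2.60817455e-03, -4.63600981e+01,  2.69878042e+01,  2.08070566e-02,
        6.10862571e-05, -2.21460397e-06]), 'eef_pos': array([0.23502899, 0.52401482, 0.20915198]), 'ee_rot': array([-3.31291054e-04,  2.09341305e-01,  9.77842103e-01, -9.63851791e-04]), 'wrist_force': array([ 0.53627508,  1.21065014, -0.91214419]), 'torque': array([0.02415412, 0.01635619, 0.00092348]), 'finger_gap': 0.08537630051469404}
side {'camera_matrix': array([[442.15528642,   0.        , 323.01616072],
       [  0.        , 442.15528642, 238.8544023 ],
       [  0.        ,   0.        ,   1.        ]]), 'k1': -0.0982281896611657, 'view': array([[ 0.98780565, -0.15538631, -0.00975196, -0.56882865],
       [-0.11489842, -0.6852866 , -0.71915272,  0.09404592],
       [ 0.1050636 ,  0.7115036 , -0.69478361,  1.35560057],
       [ 0.        ,  0.        ,  0.        ,  1.        ]])}
top {'camera_matrix': array([[549.45737663,   0.        , 322.56987591],
       [  0.        , 549.45737663, 239.00894213],
       [  0.        ,   0.        ,   1.        ]]), 'k1': -0.022644762480819883, 'view': array([[-0.01487822, -0.9997079 , -0.019046  , -0.03091303],
       [-0.98604153,  0.01782867, -0.16554227,  0.57395509],
       [ 0.16583348,  0.01631717, -0.98601877,  1.44014762],
       [ 0.        ,  0.        ,  0.        ,  1.        ]])}
```

View pics/top0.png

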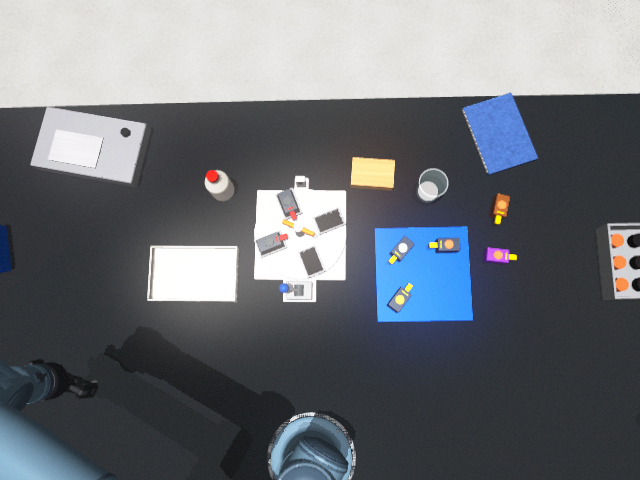

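View pics/side0.png

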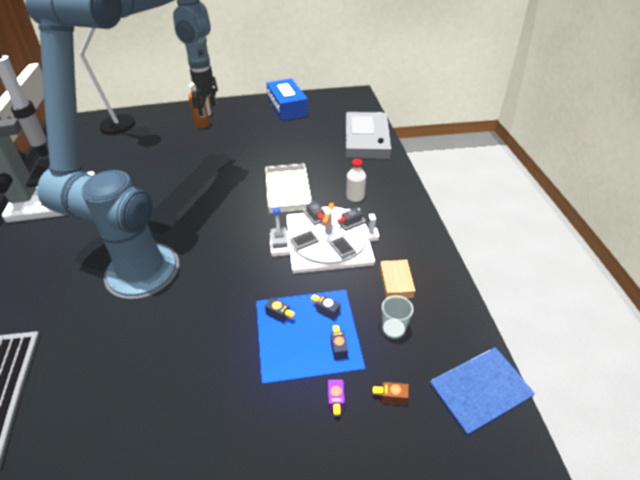

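```bash
cat > h.py <<'E'
import numpy as np, cv2
from scipy.spatial.transform import Rotation as R
from scipy.optimize import least_squares
from workcell import bot, imaging
C={n:imaging.get_calibration(n) for n in("side","top")}
def proj(n,P):
    c=C[n];P=np.atleast_2d(P).astype(float);V=c["view"];p=P@V[:3,:3].T+V[:3,3]
    s=p[:,:2]/p[:,2:];r2=(s**2).sum(1,keepdims=True);s=s*(1+c["k1"]*r2)
    K=c["camera_matrix"];return s*[K[0,0],K[1,1]]+[K[0,2],K[1,2]]
def ray(n,uv):
    c=C[n];K=c["camera_matrix"];d=(np.array(uv,float)-[K[0,2],K[1,2]])/[K[0,0],K[1,1]];s=d.copy()
    for _ in range(20): s=d/(1+c["k1"]*(s@s))
    V=c["view"];o=-V[:3,:3].T@V[:3,3];return o,V[:3,:3].T@np.r_[s,1]
def onz(n,uv,z):
    o,d=ray(n,uv);return o+d*(z-o[2])/d[2]
def tri(ut,us):
    A=[];b=[]
    for n,u in(("top",ut),("side",us)):
        o,d=ray(n,u);d=d/np.linalg.norm(d);M=np.eye(3)-np.outer(d,d);A.append(M);b.append(M@o)
    return np.linalg.solve(sum(A),sum(b))
def crop(n,im,c,half,k,name):
    u,v=map(int,c);h=half;x0=max(0,u-h);y0=max(0,v-h)
    s=cv2.resize(im[y0:v+h,x0:u+h],None,fx=k,fy=k,interpolation=cv2.INTER_CUBIC)
    cv2.imwrite("pics/"+name,s);return x0,y0
def go(p=None,yaw=None):
    """shift(mm) and turn(deg) from measured pose to target TCP p, tool down, jaw (tool y) direction yaw (world, deg, mod 180)"""
    o=bot.get_obs();q=o["ee_rot"];Rt=R.from_quat([q[1],q[2],q[3],q[0]])
    print("now",np.round(o["eef_pos"],4),"jawyaw",np.round(np.degrees(np.arctan2(*Rt.as_matrix()[[1,0],1])),1),"j",np.round(o["joint_pos"],2),"t",o["t"],"gap",o["finger_gap"],"F",o["wrist_force"].round(1))
    if p is not None: print("shift",np.round(Rt.inv().apply(np.array(p)-o["eef_pos"])*1000,1))
    if yaw is not None:
        for y in(yaw,yaw+180):
            c=np.radians(y);yv=np.array([np.cos(c),np.sin(c),0]);z=np.array([0,0,-1.]);x=np.cross(yv,z)
            Rd=R.from_matrix(np.c_[x,yv,z]);print(" turn",np.round(np.degrees((Rt.inv()*Rd).as_rotvec()),1))
E
python3 - <<'E'
from h import *
t=cv2.imread("pics/top0.png");s=cv2.imread("pics/side0.png")
print(crop("top",t,(300,238),65,6,"tc.png"),crop("top",t,(425,272),60,6,"tm.png"))
print(crop("side",s,(330,240),65,6,"sc.png"),crop("side",s,(310,330),65,6,"sm.png"))
E
```

```text
(235, 173) (365, 212)
(265, 175) (245, 265)
```

View pics/tc.png

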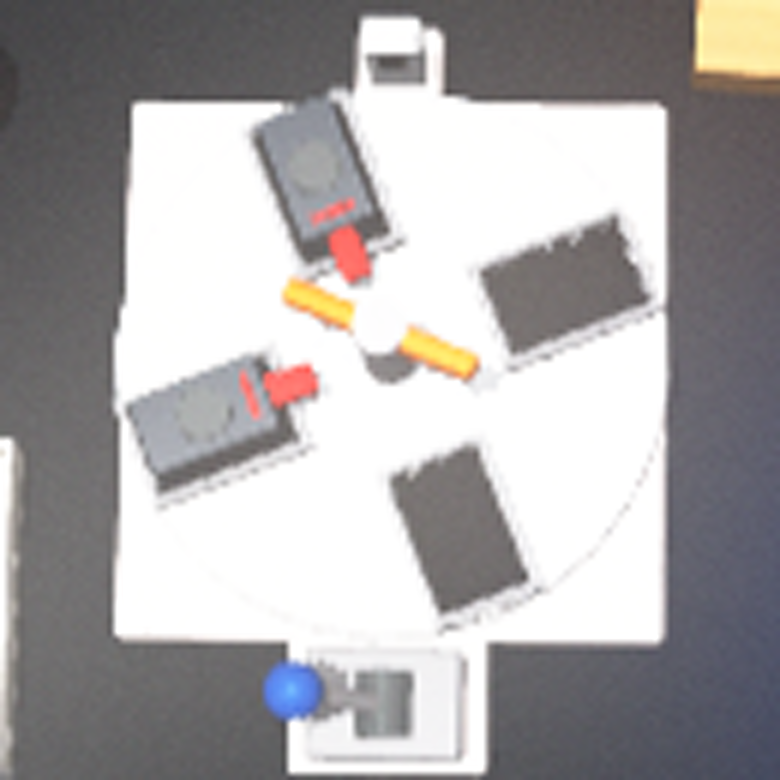

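View pics/tm.png

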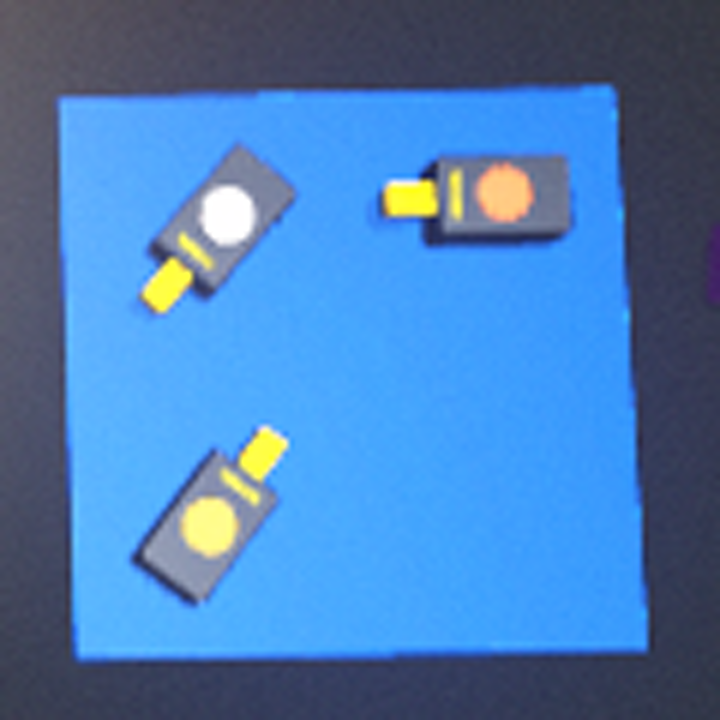

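View pics/sc.png

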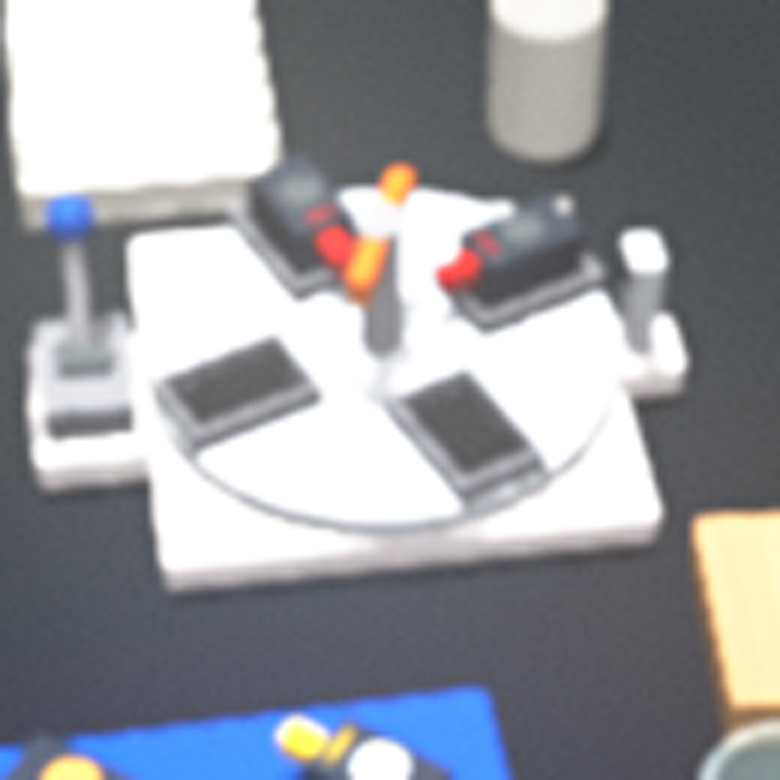

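View pics/sm.png

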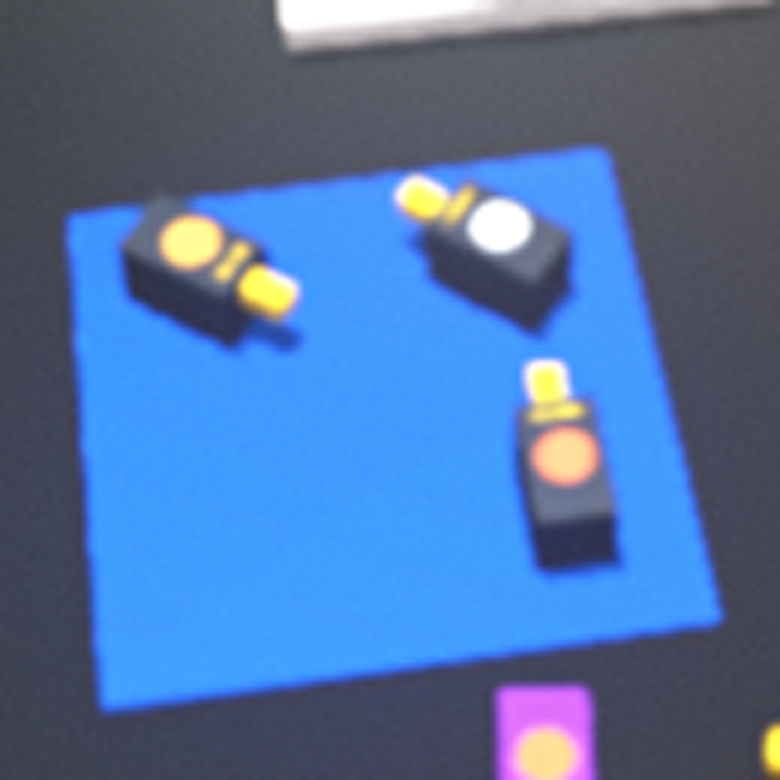

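```bash
cat > m1.py <<'E'
from h import *
f=lambda o,p:(np.array(p,float)+.5)/6-.5+np.array(o)
tc,tm,sc,sm=(235,173),(365,212),(265,175),(245,265)
def T(n,a,oa,b,ob):
    P=tri(f(oa,a),f(ob,b));print(n,P.round(4),"res",(proj("top",P)[0]-f(oa,a)).round(1),(proj("side",P)[0]-f(ob,b)).round(1));return P
T("white disc",(228,215),tm,(500,227),sm);T("orange disc",(504,192),tm,(565,456),sm);T("yellow disc",(209,526),tm,(190,242),sm)
T("w stripe",(196,250),tm,(460,203),sm);T("o stripe",(457,195),tm,(557,411),sm);T("y stripe",(240,486),tm,(232,261),sm)
T("bar+",(285,293),tc,(402,178),sc);T("bar-",(480,366),tc,(357,288),sc)
T("red1 disc(top)",(313,165),tc,(527,222),sc);T("red2 disc",(207,415),tc,(300,185),sc)
T("ball",(294,690),tc,(70,216),sc)
T("p2 ctr",(568,285),tc,(470,425),sc);T("p3 ctr",(460,530),tc,(243,388),sc)
S=[onz("top",f(tc,p),.028) for p in((132,102),(668,103),(664,640),(117,640))]
print("stand",np.round(S,4),np.mean(S,0).round(4))
M=[onz("top",f(tm,p),.004) for p in((60,98),(613,87),(648,650),(77,660))]
print("mat",np.round(M,4),np.mean(M,0).round(4))
# tray
for p in((149,246),(238,246),(237,301),(148,301)): print("tray",onz("top",p,.03).round(3))
for n,p in(("bottle",(222,187)),("beaker",(430,190)),("slide",(373,173))): print(n,onz("top",p,.03).round(3))
E
python3 m1.py
python3 - <<'E'
from h import *
t=cv2.imread("pics/top0.png");print(crop("top",t,(193,273),65,6,"tt.png"))
E
```

```text
white disc [ 0.5481 -0.2558  0.0463] res [-0.  -0.5] [-0.5  0.1]
orange disc [ 0.5559 -0.3801  0.0463] res [-0.  -0.3] [-0.4  0.1]
yellow disc [ 0.4088 -0.2419  0.0467] res [-0.1 -0.4] [-0.4  0.1]
w stripe [ 0.5322 -0.2406  0.0481] res [-0.  -0.5] [-0.5  0.1]
o stripe [ 0.5555 -0.3586  0.0481] res [-0.  -0.7] [-0.7  0.2]
y stripe [ 0.4264 -0.2562  0.0474] res [-0.1 -0.5] [-0.5  0.1]
bar+ [0.6114 0.0625 0.1228] res [-0. -1.] [-0.8  0.2]
bar- [ 0.5758 -0.0213  0.1259] res [-0.  -0.4] [-0.4  0.1]
red1 disc(top) [0.6762 0.0527 0.0915] res [ 0.  -1.2] [-1.   0.3]
red2 disc [0.5629 0.0994 0.0948] res [-0.  -0.8] [-0.7  0.2]
ball [0.4392 0.059  0.1247] res [-0.  -0.7] [-0.5  0.1]
p2 ctr [ 0.6256 -0.0594  0.0589] res [-0.  -0.9] [-0.8  0.2]
p3 ctr [ 0.5161 -0.0092  0.0545] res [-0.1 -1. ] [-0.9  0.2]
stand [[ 0.72    0.1422  0.028 ]
 [ 0.7145 -0.1071  0.028 ]
 [ 0.465  -0.0998  0.028 ]
 [ 0.4691  0.1478  0.028 ]] [0.5922 0.0208 0.028 ]
mat [[ 0.6095 -0.1854  0.004 ]
 [ 0.61   -0.4423  0.004 ]
 [ 0.3508 -0.4433  0.004 ]
 [ 0.3506 -0.1852  0.004 ]] [ 0.4802 -0.3141  0.004 ]
tray [0.565 0.439 0.03 ]
tray [0.561 0.192 0.03 ]
tray [0.411 0.193 0.03 ]
tray [0.414 0.436 0.03 ]
bottle [0.729 0.239 0.03 ]
beaker [ 0.709 -0.34   0.03 ]
slide [ 0.761 -0.184  0.03 ]
(128, 208)
```

View pics/tt.png

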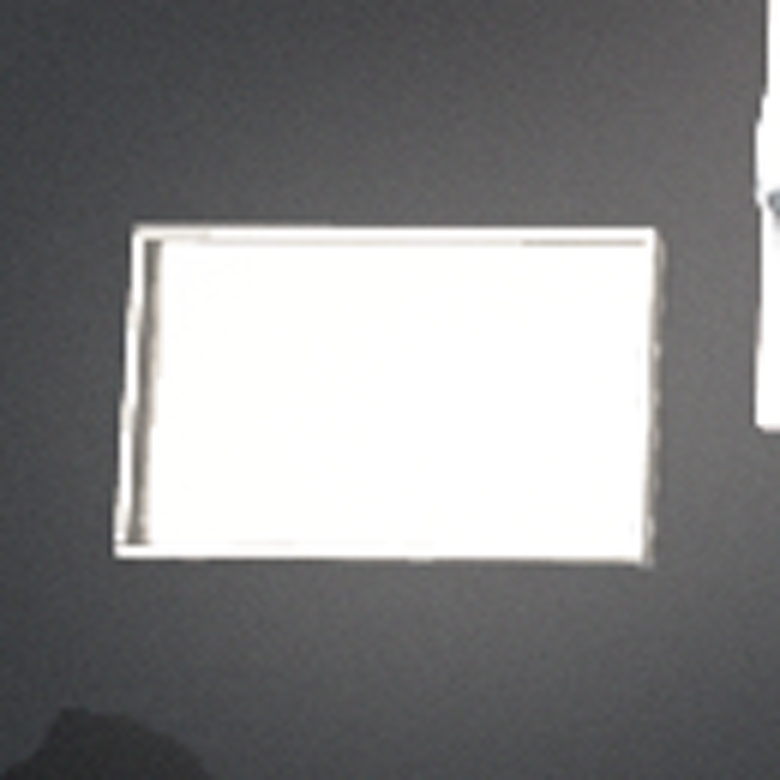

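```bash
cat > fit.py <<'E'
from h import *
def quads(x,y,yaw,z0):
    c,s=np.cos(yaw),np.sin(yaw);Rz=np.array([[c,-s,0],[s,c,0],[0,0,1]])
    def box(x0,x1,y0,y1,a,b):
        return np.array([[i,j,k] for i in(x0,x1) for j in(y0,y1) for k in(a,b)])@Rz.T+[x,y,z0]
    return box(-.03,.03,-.018,.018,0,.042),box(.03,.052,-.007,.007,.022,.036)
SS=4
def sil(n,p,z0,roi):
    x0,y0,x1,y1=roi;m=np.zeros(((y1-y0)*SS,(x1-x0)*SS),np.uint8)
    for b in quads(*p,z0):
        uv=(proj(n,b)-[x0,y0]+.5)*SS-.5
        cv2.fillConvexPoly(m,cv2.convexHull(uv.astype(np.float32)).round().astype(np.int32),255)
    return cv2.resize(m,(x1-x0,y1-y0),interpolation=cv2.INTER_AREA)/255.
def fresh(ims,p0,z0=.004):
    """p0 x,y,yaw(rad) guess; fit on blue mat"""
    from scipy.optimize import minimize
    D={}
    for n,im in ims.items():
        u,v=proj(n,[p0[0],p0[1],.025])[0];r=30
        roi=(int(u)-r,int(v)-r,int(u)+r,int(v)+r);a=im[roi[1]:roi[3],roi[0]:roi[2]].astype(float)
        b,g,rr=a[...,0],a[...,1],a[...,2]
        m=((rr>.62*b)).astype(float)
        D[n]=(roi,m)
    def cost(q):
        e=0
        for n,(roi,m) in D.items():
            s=sil(n,q[:3],z0,roi);e+=np.abs(s-m).sum()
        return e
    best=None
    for d in(0,.15,-.15):
        r=minimize(cost,np.array(p0)+[0,0,d],method="Nelder-Mead",options=dict(initial_simplex=np.array(p0)+[0,0,d]+np.array([[0,0,0],[.006,0,0],[0,.006,0],[0,0,.15]]),xatol=1e-4,fatol=.05,maxiter=200))
        if best is None or r.fun<best.fun: best=r
    return best.x,best.fun,D
E
python3 - <<'E'
from fit import *
ims={n:cv2.imread(f"pics/{n}0.png") for n in C}
for k,p in dict(white=(.545,-.253,2.38),orange=(.556,-.378,1.58),yellow=(.411,-.244,-.68)).items():
    for sub in(("top","side"),("top",),("side",)):
        q,c,D=fresh({n:ims[n] for n in sub},p);print(k,sub,q[:2].round(4),np.degrees(q[2]).round(1),round(c,1),[m.sum() for _,m in D.values()])
go((.6721,.0519,.20),111.5)
E
```

```text
white ('top', 'side') [ 0.5462 -0.2546] 136.9 2112.9 [np.float64(1077.0), np.float64(1589.0)]
white ('top',) [ 0.5457 -0.2551] 137.3 808.0 [np.float64(1077.0)]
white ('side',) [ 0.5469 -0.2509] 135.0 1289.4 [np.float64(1589.0)]
orange ('top', 'side') [ 0.5551 -0.3789] 88.3 1820.5 [np.float64(1297.0), np.float64(844.0)]
orange ('top',) [ 0.5566 -0.3813] 92.1 1090.7 [np.float64(1297.0)]
orange ('side',) [ 0.5608 -0.3581] 81.0 668.4 [np.float64(844.0)]
yellow ('top', 'side') [ 0.4095 -0.242 ] -39.7 2140.2 [np.float64(840.0), np.float64(1764.0)]
yellow ('top',) [ 0.4094 -0.2438] -39.0 565.2 [np.float64(840.0)]
yellow ('side',) [ 0.3635 -0.1594] -20.3 1307.7 [np.float64(1764.0)]
now [0.2351 0.5241 0.2093] jawyaw 65.8 j [1.04 0.38 0.08 1.27 0.   1.46] t 0.1 gap 0.08551921337762629 F [ 1.   0.  -0.1]
shift [-592.  -251.9    9.6]
 turn [ -0.1  -0.1 -45.7]
 turn [-1.000e-01  1.000e-01  1.343e+02]
```

Call:
{"api": "arm_command", "payload": {
  "steps": [-592,-252,9,0,0,-46,-0.4,-592,-252,9,0,0,-46,-0.4,-592,-252,9,0,0,-46,-0.4,-592,-252,9,0,0,-46,-0.4,-592,-252,9,0,0,-46,-0.4,-592,-252,9,0,0,-46,-0.4,-592,-252,9,0,0,-46,-0.4,-592,-252,9,0,0,-46,-0.4,-592,-252,9,0,0,-46,-0.4,-592,-252,9,0,0,-46,-0.4,-592,-252,9,0,0,-46,-0.4,-592,-252,9,0,0,-46,-0.4,-592,-252,9,0,0,-46,-0.4,-592,-252,9,0,0,-46,-0.4,-592,-252,9,0,0,-46,-0.4,-592,-252,9,0,0,-46,-0.4,-592,-252,9,0,0,-46,-0.4,-592,-252,9,0,0,-46,-0.4,-592,-252,9,0,0,-46,-0.4],
  "grip_force": 40
}}

```text
t: 1.68
eef_pos: [0.6718, 0.0524, 0.2002]
ee_rot: [-0.001, -0.189, 0.982, 0.0]
wrist_force: [-0.4, -0.2, 0.5]
finger_gap: 0.0602
```

```bash
python3 - <<'E'
from h import *
go((.6721,.0519,.06),111.5)
ims={n:imaging.camera(n) for n in C}
for n in C: cv2.imwrite(f"pics/{n}1.png",ims[n])
a,b=ims["top"][150:330,150:390],ims["side"][120:300,220:460]
cv2.imwrite("pics/v1.png",cv2.resize(np.hstack([a,b]),(800,300),interpolation=cv2.INTER_CUBIC))
E
```

```text
now [0.6718 0.0524 0.2002] jawyaw 111.8 j [-0.02  0.6   0.41  1.38  0.   -0.4 ] t 1.6833 gap 0.06023812858331651 F [-0.4 -0.2  0.5]
shift [ -0.3  -0.7 140.2]
 turn [ 0.1 -0.1  0.3]
 turn [ 1.000e-01  1.000e-01 -1.797e+02]
```

View pics/v1.png

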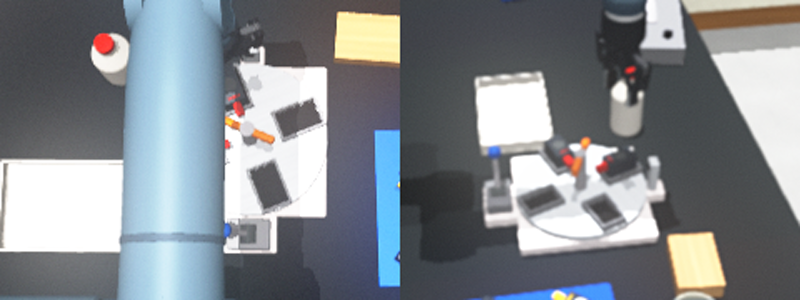

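Call:
{"api": "arm_command", "payload": {
  "steps": [0,-1,40,0,0,0,-0.4,0,-1,80,0,0,0,-0.4,0,-1,100,0,0,0,-0.4,0,-1,100,0,0,0,-0.4]
}}

```text
t: 2.12
eef_pos: [0.6672, 0.0532, 0.0955]
ee_rot: [-0.005, -0.19, 0.982, 0.001]
wrist_force: [-2.1, 0.2, -0.7]
finger_gap: 0.0598
```

```bash
python3 - <<'E'
from h import *
go((.6721,.0519,.06),111.5)
im=imaging.camera("side");cv2.imwrite("pics/side2.png",im)
print(crop("side",im,(340,225),55,7,"v2.png"), proj("side",bot.get_obs()["eef_pos"]))
E
```

```text
now [0.6672 0.0532 0.0955] jawyaw 112.0 j [-0.02  0.63  0.19  1.14  0.   -0.4 ] t 2.1167 gap 0.0597553113870169 F [-2.1  0.2 -0.7]
shift [-4.4 -3.2 35.5]
 turn [ 0.3 -0.6  0.5]
 turn [   0.9    0.4 -179.5]
(285, 170) [[349.31157644 210.27513292]]
```

View pics/v2.png

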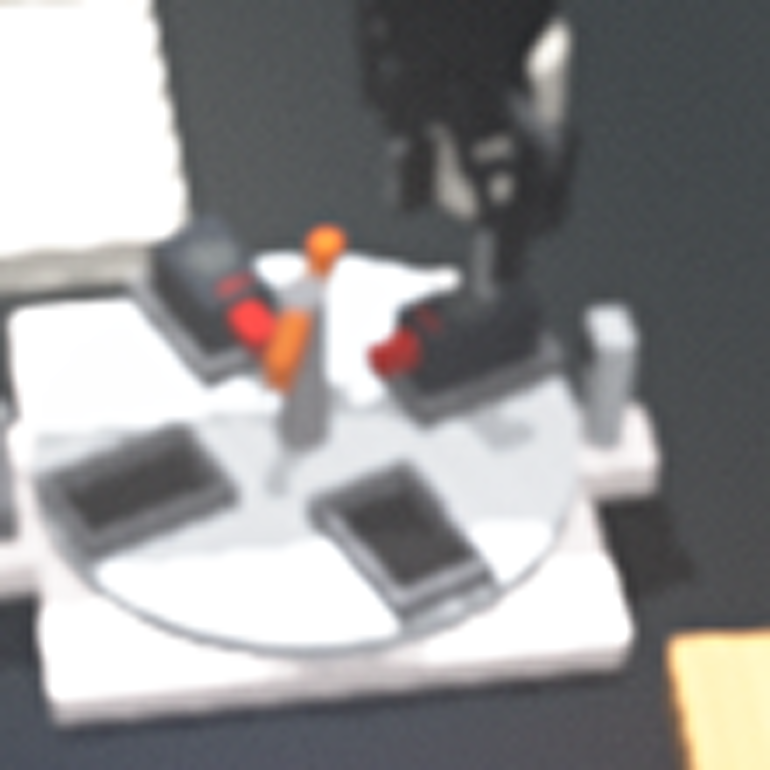

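Call:
{"api": "arm_command", "payload": {
  "steps": [0,0,0,0,0,0,-0.4,0,0,15,0,0,0,-0.4,0,0,28,0,0,0,-0.4,0,0,36,0,0,0,-0.4,0,0,39,0,0,0,-0.4,0,0,39,0,0,0,-0.4,0,0,39,0,0,0,-0.4]
}}

```text
t: 2.75
eef_pos: [0.6736, 0.0516, 0.0635]
ee_rot: [0.001, -0.189, 0.982, -0.0]
wrist_force: [0.5, 0.2, -0.1]
finger_gap: 0.0596
```

```bash
python3 - <<'E'
from h import *
go((.6721,.0519,.06),111.5)
im=imaging.camera("side");cv2.imwrite("pics/side3.png",im)
print(crop("side",im,(340,225),55,7,"v3.png"), proj("side",bot.get_obs()["eef_pos"]))
E
```

```text
now [0.6736 0.0516 0.0635] jawyaw 111.8 j [-0.02  0.65  0.14  1.06  0.   -0.4 ] t 2.75 gap 0.05955356288341757 F [ 0.5  0.2 -0.1]
shift [1.3 0.9 3.5]
 turn [-0.   0.1  0.3]
 turn [-2.000e-01 -1.000e-01 -1.797e+02]
(285, 170) [[350.43429708 218.80698551]]
```

View pics/v3.png

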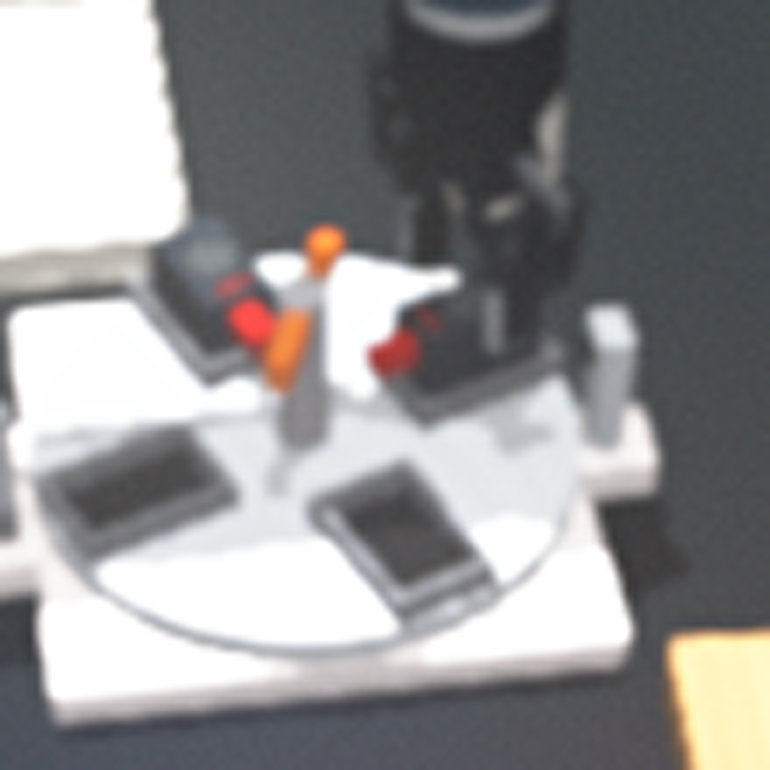

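Call:
{"api": "arm_command", "payload": {
  "steps": [1,1,2,0,0,0,-0.2,1,1,2,0,0,0,0,1,1,2,0,0,0,0.3,1,1,2,0,0,0,1,1,1,2,0,0,0,1,1,1,2,0,0,0,1,1,1,2,0,0,0,1,1,1,2,0,0,0,1]
}}

```text
t: 3.47
eef_pos: [0.6717, 0.0519, 0.0607]
ee_rot: [0.0, -0.189, 0.982, -0.0]
wrist_force: [-1.4, -0.5, 4.2]
finger_gap: 0.0345
```

Call:
{"api": "arm_command", "payload": {
  "steps": [0,0,-15,0,0,0,1,0,0,-40,0,0,0,1,0,0,-80,0,0,0,1,0,0,-110,0,0,0,1,0,0,-110,0,0,0,1]
}}

```text
t: 3.88
eef_pos: [0.6752, 0.052, 0.1771]
ee_rot: [0.005, -0.189, 0.982, -0.001]
wrist_force: [2.6, -0.2, -0.7]
finger_gap: 0.0342
```

```bash
python3 - <<'E'
from h import *
go((.487,.36,.18),90)
im=imaging.camera("side");cv2.imwrite("pics/side4.png",im)
print(crop("side",im,(340,215),65,6,"v4.png"), proj("side",bot.get_obs()["eef_pos"]))
E
```

```text
now [0.6752 0.052  0.1771] jawyaw 111.8 j [-0.02  0.6   0.35  1.31  0.   -0.4 ] t 3.8833 gap 0.03420055307930982 F [ 2.6 -0.2 -0.7]
shift [ 60.1 355.9  -4.9]
 turn [-0.1  0.6 21.8]
 turn [  -0.9   -0.2 -158.2]
(275, 150) [[351.76686648 191.45367966]]
```

View pics/v4.png

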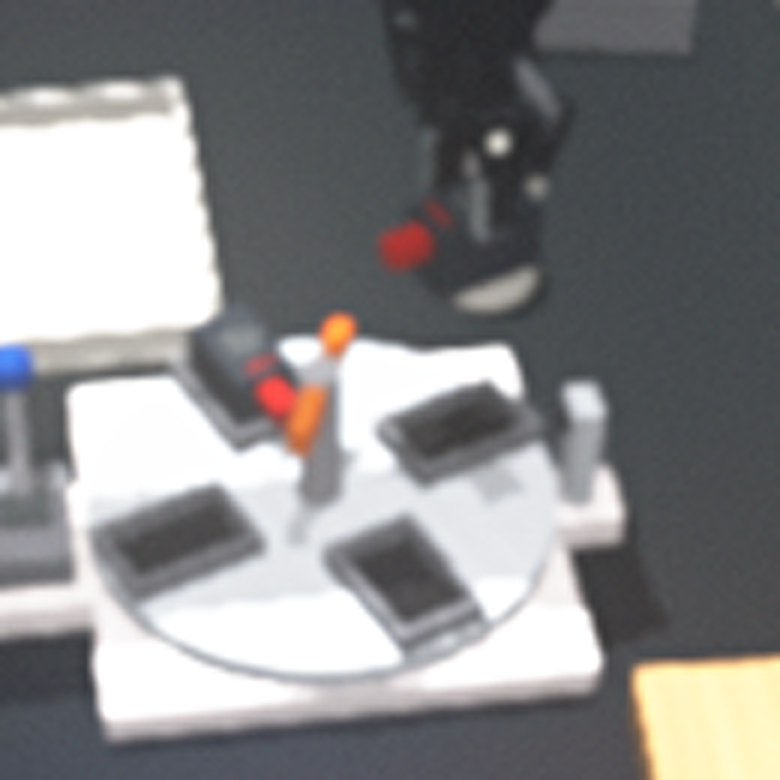

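Call:
{"api": "arm_command", "payload": {
  "steps": [60,356,-5,0,0,22,1,60,356,-5,0,0,22,1,60,356,-5,0,0,22,1,60,356,-5,0,0,22,1,60,356,-5,0,0,22,1,60,356,-5,0,0,22,1,60,356,-5,0,0,22,1,60,356,-5,0,0,22,1,60,356,-5,0,0,22,1,60,356,30,0,0,22,1,60,356,70,0,0,22,1,60,356,110,0,0,22,1,60,356,125,0,0,22,1,60,356,125,0,0,22,1,60,356,125,0,0,22,1]
}}

```text
t: 5.18
eef_pos: [0.4812, 0.3589, 0.0428]
ee_rot: [-0.002, 0.001, 1.0, -0.001]
wrist_force: [0.5, -0.1, -0.9]
finger_gap: 0.0343
```

```bash
python3 - <<'E'
from h import *
go((.487,.36,.022),90)
E
```

```text
now [0.4812 0.3589 0.0428] jawyaw 89.8 j [ 0.54  0.53 -0.13  0.92  0.    0.54] t 5.1833 gap 0.03434732821992936 F [ 0.5 -0.1 -0.9]
shift [-5.9  1.1 20.7]
 turn [-0.2 -0.3 -0.2]
 turn [ -0.4   0.2 179.8]
```

Call:
{"api": "arm_command", "payload": {
  "steps": [-4,1,12,0,0,0,1,-4,1,20,0,0,0,1,-4,1,20,0,0,0,1,-4,1,20,0,0,0,1,-4,1,20,0,0,0,-0.4,-4,1,20,0,0,0,-0.4,-4,1,20,0,0,0,-0.4,-4,1,20,0,0,0,-0.4,-4,1,20,0,0,0,-0.4,-4,1,-20,0,0,0,-0.4,-4,1,-60,0,0,0,-0.4,-4,1,-100,0,0,0,-0.4,-4,1,-120,0,0,0,-0.4,-4,1,-120,0,0,0,-0.4]
}}

```text
t: 6.35
eef_pos: [0.4908, 0.3632, 0.1718]
ee_rot: [0.005, 0.001, 1.0, 0.003]
wrist_force: [1.1, -0.2, 0.3]
finger_gap: 0.0598
```

```bash
python3 - <<'E'
from h import *
go()
im=imaging.camera("top");cv2.imwrite("pics/top5.png",im)
print(crop("top",im,(260,240),130,3,"v5.png"))
im=imaging.camera("side");cv2.imwrite("pics/side5.png",im)
print(crop("side",im,(330,240),65,6,"v5s.png"))
E
```

```text
now [0.4908 0.3632 0.1718] jawyaw 89.8 j [0.53 0.45 0.09 1.2  0.   0.54] t 6.35 gap 0.05976851888635798 F [ 1.1 -0.2  0.3]
(130, 110)
(265, 175)
```

View pics/v5.png

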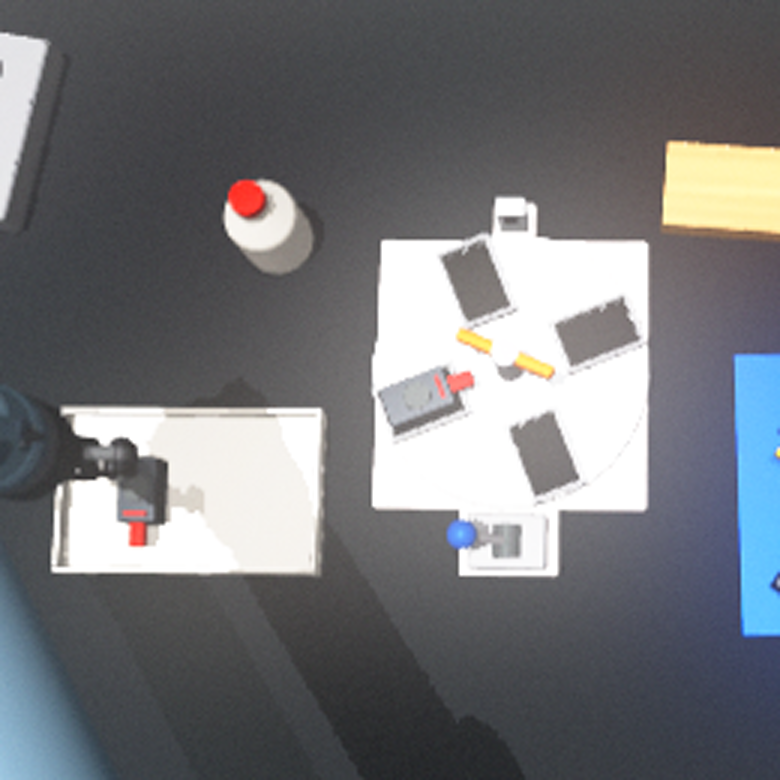

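View pics/v5s.png

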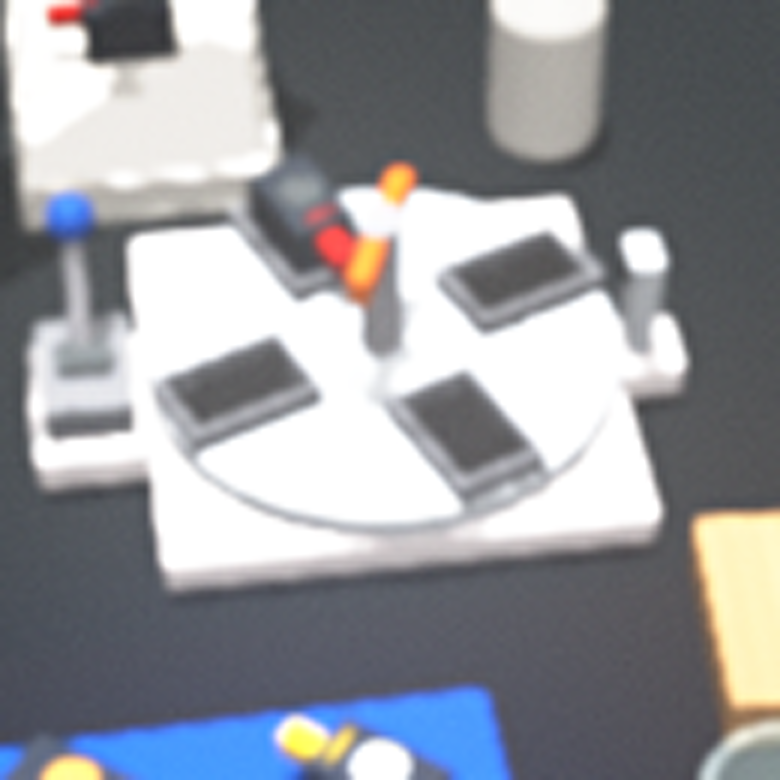

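```bash
python3 - <<'E'
from h import *
go((.5618,.0998,.12),21.5)
E
```

```text
now [0.4882 0.3616 0.1662] jawyaw 89.8 j [0.53 0.46 0.09 1.2  0.   0.54] t 6.45 gap 0.05959925330412699 F [ 0.4 -0.9 -0.8]
shift [ -74.3 -261.7   46. ]
 turn [ 0.2  0.1 68.3]
 turn [-1.000e-01  2.000e-01 -1.117e+02]
```

Call:
{"api": "arm_command", "payload": {
  "steps": [-74,-261,0,0,0,68,-0.4,-74,-261,0,0,0,68,-0.4,-74,-261,0,0,0,68,-0.4,-74,-261,0,0,0,68,-0.4,-74,-261,0,0,0,68,-0.4,-74,-261,0,0,0,68,-0.4,-74,-261,0,0,0,68,-0.4,-74,-261,0,0,0,68,-0.4,-74,-261,0,0,0,68,-0.4,-74,-261,0,0,0,68,-0.4,-74,-261,30,0,0,68,-0.4,-74,-261,60,0,0,68,-0.4,-74,-261,65,0,0,68,-0.4,-74,-261,65,0,0,68,-0.4,-74,-261,65,0,0,68,-0.4]
}}

```text
t: 7.7
eef_pos: [0.5596, 0.0999, 0.0995]
ee_rot: [-0.001, 0.56, 0.828, -0.001]
wrist_force: [0.0, 0.1, 0.2]
finger_gap: 0.0597
```

```bash
python3 - <<'E'
from h import *
go((.5618,.0998,.061),21.5)
im=imaging.camera("side");cv2.imwrite("pics/side6.png",im)
print(crop("side",im,(340,225),55,7,"v6.png"))
go((.5618,.0998,.061),21.5)
E
```

```text
now [0.5596 0.0999 0.0995] jawyaw 21.8 j [ 0.06  0.42 -0.15  1.01  0.    1.25] t 7.7 gap 0.05967001365468729 F [0.  0.1 0.2]
shift [-0.9  2.1 38.5]
 turn [-0.1 -0.   0.3]
 turn [ 1.000e-01 -2.000e-01 -1.797e+02]
(285, 170)
now [0.5608 0.1    0.1007] jawyaw 21.8 j [ 0.07  0.42 -0.14  1.01  0.    1.25] t 7.75 gap 0.05966935760454413 F [0.3 0.7 0.2]
shift [-0.5  0.8 39.7]
 turn [0.  0.  0.3]
 turn [  -0.     0.  -179.7]
```

View pics/v6.png

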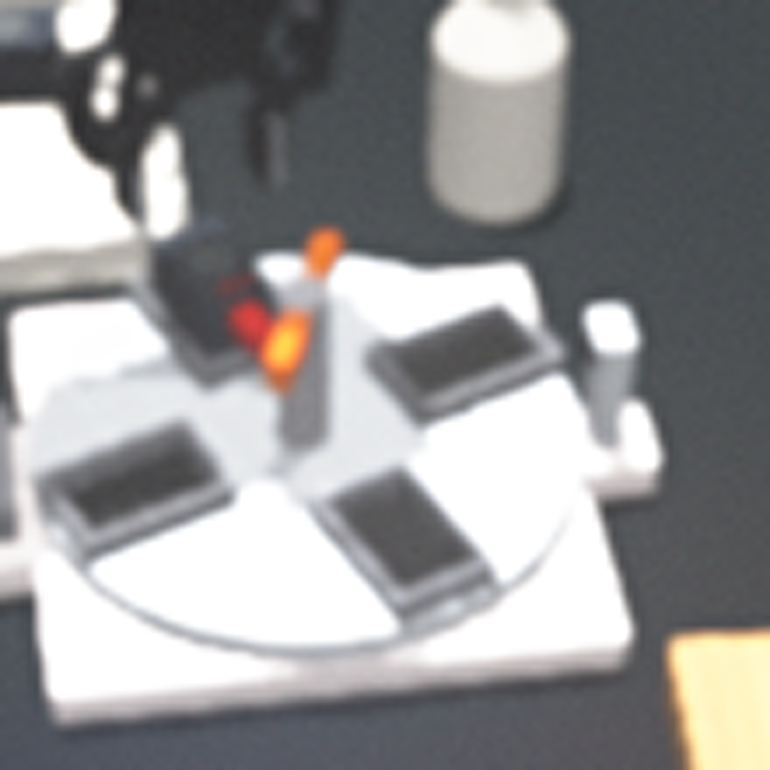

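Call:
{"api": "arm_command", "payload": {
  "steps": [0,0,20,0,0,0,-0.4,0,0,34,0,0,0,-0.4,0,0,39,0,0,0,-0.4,0,0,39,0,0,0,-0.4,0,0,39,0,0,0,-0.2,0,0,39,0,0,0,0,0,0,39,0,0,0,0.2,0,0,39,0,0,0,1,0,0,39,0,0,0,1,0,0,39,0,0,0,1,0,0,39,0,0,0,1,0,0,39,0,0,0,1,0,0,20,0,0,0,1,0,0,-5,0,0,0,1,0,0,-40,0,0,0,1,0,0,-70,0,0,0,1,0,0,-70,0,0,0,1]
}}

```text
t: 9.17
eef_pos: [0.5644, 0.1002, 0.1769]
ee_rot: [0.004, 0.56, 0.828, 0.003]
wrist_force: [1.9, 1.2, -1.0]
finger_gap: 0.0344
```

```bash
python3 - <<'E'
from h import *
go((.487,.265,.17),90)
im=imaging.camera("side");cv2.imwrite("pics/side7.png",im)
print(crop("side",im,(340,215),65,6,"v7.png"))
E
```

```text
now [0.5644 0.1002 0.1769] jawyaw 21.8 j [ 0.06  0.37 -0.01  1.18  0.    1.25] t 9.1667 gap 0.03435502083015557 F [ 1.9  1.2 -1. ]
shift [181.8 -10.6   6.2]
 turn [  0.4   0.5 -68.2]
 turn [  0.6  -0.4 111.8]
(275, 150)
```

View pics/v7.png

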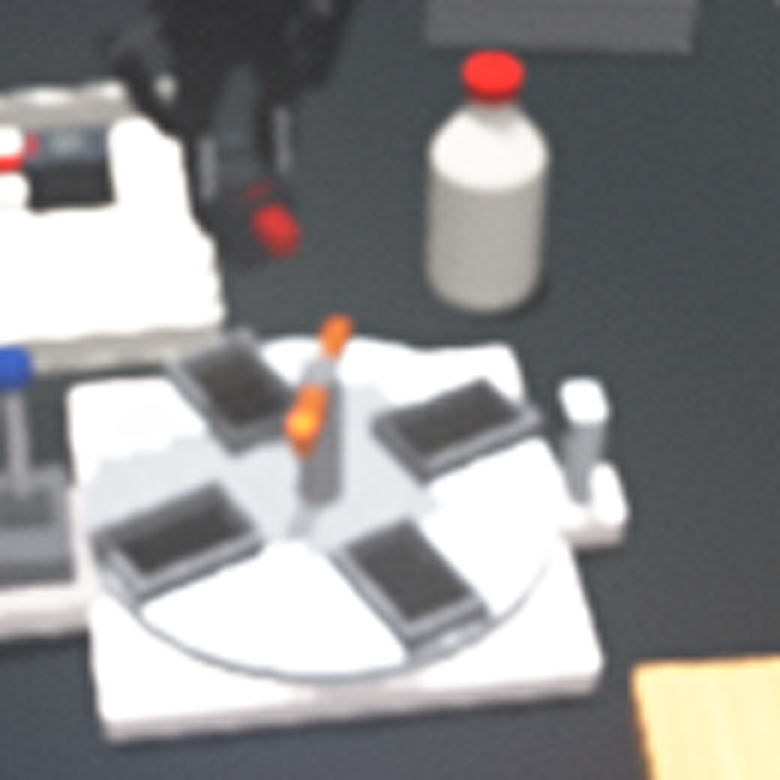

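Call:
{"api": "arm_command", "payload": {
  "steps": [182,-11,0,0,0,-68,1,182,-11,0,0,0,-68,1,182,-11,0,0,0,-68,1,182,-11,0,0,0,-68,1,182,-11,0,0,0,-68,1,182,-11,0,0,0,-68,1,182,-11,0,0,0,-68,1,182,-11,10,0,0,-68,1,182,-11,40,0,0,-68,1,182,-11,70,0,0,-68,1,182,-11,100,0,0,-68,1,182,-11,125,0,0,-68,1,182,-11,125,0,0,-68,1,182,-11,125,0,0,-68,1]
}}

```text
t: 10.38
eef_pos: [0.4798, 0.2636, 0.0428]
ee_rot: [-0.003, 0.001, 1.0, -0.001]
wrist_force: [-0.3, -0.5, -2.2]
finger_gap: 0.034
```

```bash
python3 - <<'E'
from h import *
go((.487,.265,.022),90)
E
```

```text
now [0.4798 0.2636 0.0428] jawyaw 89.8 j [ 0.39  0.44 -0.28  0.86  0.    0.39] t 10.3833 gap 0.03402541236016678 F [-0.3 -0.5 -2.2]
shift [-7.3  1.5 20.8]
 turn [-0.1 -0.3 -0.2]
 turn [ -0.5   0.2 179.8]
```

Call:
{"api": "arm_command", "payload": {
  "steps": [-3,1,12,0,0,0,1,-3,1,20,0,0,0,1,-3,1,20,0,0,0,1,-3,1,20,0,0,0,1,-3,1,20,0,0,0,-0.4,-3,1,20,0,0,0,-0.4,-3,1,20,0,0,0,-0.4,-3,1,20,0,0,0,-0.4,-3,1,20,0,0,0,-0.4,-3,1,-20,0,0,0,-0.4,-3,1,-60,0,0,0,-0.4,-3,1,-100,0,0,0,-0.4,-3,1,-120,0,0,0,-0.4,-3,1,-120,0,0,0,-0.4]
}}

```text
t: 11.55
eef_pos: [0.4894, 0.2673, 0.1714]
ee_rot: [0.005, 0.001, 1.0, 0.002]
wrist_force: [0.7, 0.9, 0.3]
finger_gap: 0.0598
```

```bash
python3 - <<'E'
from h import *
im=imaging.camera("top");cv2.imwrite("pics/top8.png",im)
ims=imaging.camera("side");cv2.imwrite("pics/side8.png",ims)
cv2.imwrite("pics/v8.png",cv2.resize(im[150:350,130:500],None,fx=2.1,fy=2.1,interpolation=cv2.INTER_CUBIC))
crop("side",ims,(310,330),65,6,"v8s.png")
go((.545,-.25,.17),0)
E
```

```text
now [0.4866 0.2661 0.1661] jawyaw 89.8 j [ 0.39  0.35 -0.08  1.14  0.    0.39] t 11.65 gap 0.059707571312699804 F [-0.7 -1.3 -1.4]
shift [ -60.  -515.9   -4.3]
 turn [ 0.2  0.1 89.8]
 turn [ -0.1   0.2 -90.2]
```

View pics/v8.png

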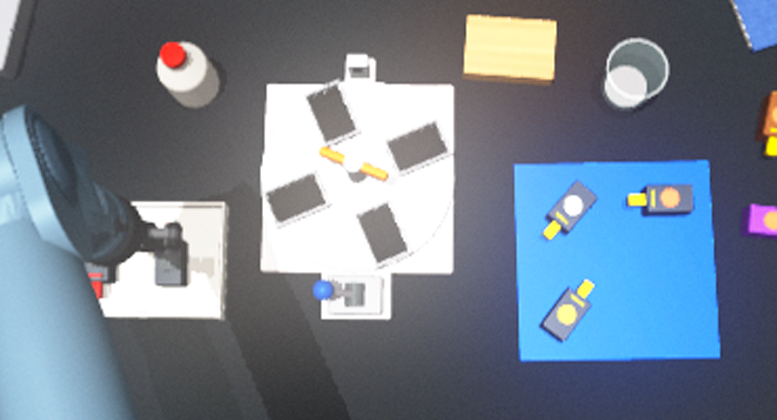

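```bash
python3 - <<'E'
s=open('fit.py').read()
s=s.replace("        D[n]=(roi,m)","        k,l=cv2.connectedComponents(m.astype(np.uint8));m=(l==l[r,r]).astype(float);D[n]=(roi,m)")
s+='''
AX=np.array([.593,.0207])
def bar(im):
    m=np.zeros(im.shape[:2],bool);b,g,r=[im[...,i].astype(int) for i in range(3)]
    roi=np.zeros_like(m);roi[200:255,275:330]=1
    m=roi&(r>170)&(b<100)&(g>80)&(r-b>110)
    v,u=np.nonzero(m);W=np.array([onz("top",(a,c),.122)[:2] for a,c in zip(u,v)])
    c=W.mean(0);w,V=np.linalg.eigh(np.cov((W-c).T));d=V[:,1]
    a=np.degrees(np.arctan2(d[1],d[0]));print("bar ctr",c.round(4),"n",len(u),"pocket angles mod 90:",round((a-45)%90,1))
    return (a-45)%90
'''
open('fit.py','w').write(s)
E
python3 - <<'E'
from fit import *
ims={n:cv2.imread(f"pics/{n}8.png") for n in C}
bar(ims["top"]);bar(cv2.imread("pics/top0.png"))
for k,p in dict(white=(.545,-.253,2.38),orange=(.556,-.378,1.58),yellow=(.411,-.244,-.68)).items():
    for sub in(("top","side"),("top",),("side",)):
        q,c,D=fresh({n:ims[n] for n in sub},p);print(k,sub,q[:2].round(4),np.degrees(q[2]).round(1),round(c,1),[m.sum() for _,m in D.values()])
E
```

```text
bar ctr [0.6098 0.0536] n 2 pocket angles mod 90: 43.9
bar ctr [0.6026 0.0362] n 44 pocket angles mod 90: 19.7
white ('top', 'side') [ 0.5458 -0.2541] 135.9 176.7 [np.float64(321.0), np.float64(404.0)]
white ('top',) [ 0.5463 -0.2553] 137.4 49.9 [np.float64(321.0)]
white ('side',) [ 0.546  -0.2518] 133.3 107.8 [np.float64(404.0)]
orange ('top', 'side') [ 0.5551 -0.3789] 88.3 305.5 [np.float64(315.0), np.float64(313.0)]
orange ('top',) [ 0.5566 -0.3813] 92.0 107.2 [np.float64(315.0)]
orange ('side',) [ 0.5596 -0.3614] 79.8 135.5 [np.float64(313.0)]
yellow ('top', 'side') [ 0.4096 -0.2423] -39.2 1640.5 [np.float64(335.0), np.float64(1763.0)]
yellow ('top',) [ 0.4094 -0.2438] -39.0 60.2 [np.float64(335.0)]
yellow ('side',) [ 0.3807 -0.1627] -11.9 1285.1 [np.float64(1763.0)]
```

```bash
python3 - <<'E'
from h import *
go((.5463,-.2553,.10),47.4)
E
```

```text
now [0.4866 0.2661 0.1661] jawyaw 89.8 j [ 0.39  0.35 -0.08  1.14  0.    0.39] t 11.65 gap 0.059707571312699804 F [-0.7 -1.3 -1.4]
shift [ -61.1 -521.3   65.7]
 turn [ 0.1  0.1 42.4]
 turn [-1.000e-01  1.000e-01 -1.376e+02]
```

Call:
{"api": "arm_command", "payload": {
  "steps": [-61,-521,0,0,0,42,-0.4,-61,-521,0,0,0,42,-0.4,-61,-521,0,0,0,42,-0.4,-61,-521,0,0,0,42,-0.4,-61,-521,0,0,0,42,-0.4,-61,-521,0,0,0,42,-0.4,-61,-521,0,0,0,42,-0.4,-61,-521,0,0,0,42,-0.4,-61,-521,0,0,0,42,-0.4,-61,-521,0,0,0,42,-0.4,-61,-521,0,0,0,42,-0.4,-61,-521,0,0,0,42,-0.4,-61,-521,0,0,0,42,-0.4,-61,-521,40,0,0,42,-0.4,-61,-521,80,0,0,42,-0.4,-61,-521,95,0,0,42,-0.4,-61,-521,95,0,0,42,-0.4,-61,-521,95,0,0,42,-0.4,-61,-521,95,0,0,42,-0.4]
}}

```text
t: 13.23
eef_pos: [0.5455, -0.2554, 0.0705]
ee_rot: [0.0, 0.36, 0.933, 0.0]
wrist_force: [-0.2, -0.4, -0.3]
finger_gap: 0.0595
```

```bash
python3 - <<'E'
from h import *
go((.5463,-.2553,.018),47.4)
im=imaging.camera("side");cv2.imwrite("pics/side9.png",im)
print(crop("side",im,(320,305),55,7,"v9.png"))
go((.5463,-.2553,.018),47.4)
E
```

```text
now [ 0.5455 -0.2554  0.0705] jawyaw 47.8 j [-0.54  0.5  -0.09  0.97  0.    0.19] t 13.2333 gap 0.05953190750401789 F [-0.2 -0.4 -0.3]
shift [-0.5  0.6 52.5]
 turn [0.  0.  0.4]
 turn [  -0.     0.  -179.6]
(265, 250)
now [ 0.5462 -0.2558  0.0715] jawyaw 47.9 j [-0.54  0.5  -0.09  0.97  0.    0.19] t 13.2833 gap 0.059476332311685004 F [ 0.  -0.2 -0.8]
shift [ 0.5  0.4 53.5]
 turn [0.  0.1 0.5]
 turn [-2.000e-01  1.000e-01 -1.795e+02]
```

View pics/v9.png

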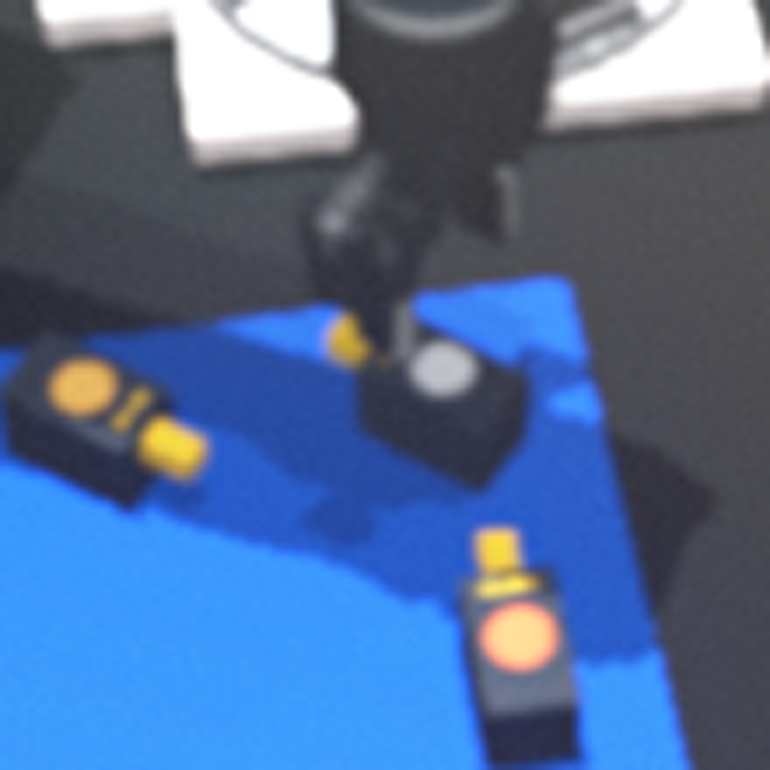

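Call:
{"api": "arm_command", "payload": {
  "steps": [0,0,25,0,0,0,-0.4,0,0,44,0,0,0,-0.4,0,0,53,0,0,0,-0.4,0,0,53,0,0,0,-0.4,0,0,53,0,0,0,-0.2,0,0,53,0,0,0,0,0,0,53,0,0,0,0.2,0,0,53,0,0,0,1,0,0,53,0,0,0,1,0,0,53,0,0,0,1,0,0,53,0,0,0,1,0,0,53,0,0,0,1]
}}

```text
t: 14.28
eef_pos: [0.5467, -0.256, 0.0191]
ee_rot: [0.002, 0.36, 0.933, -0.0]
wrist_force: [-0.8, 0.7, 7.0]
finger_gap: 0.0346
```

```bash
python3 - <<'E'
from h import *
a=np.radians(-68.5);p=np.array([.593+.085*np.cos(a),.0207+.085*np.sin(a)]);print(p)
go((*p,.17),21.5)
E
```

```text
[ 0.6241526  -0.05838549]
now [ 0.5467 -0.256   0.0191] jawyaw 47.8 j [-0.54  0.55 -0.16  0.86  0.    0.19] t 14.2833 gap 0.03456672886970283 F [-0.8  0.7  7. ]
shift [  74.7  198.7 -150.9]
 turn [ 0.1  0.2 26.3]
 turn [-2.000e-01  1.000e-01 -1.537e+02]
```

Call:
{"api": "arm_command", "payload": {
  "steps": [0,0,-30,0,0,0,1,0,0,-70,0,0,0,1,30,80,-110,0,0,10,1,75,198,-140,0,0,26,1,75,198,-140,0,0,26,1,75,198,-140,0,0,26,1,75,198,-140,0,0,26,1,75,198,-140,0,0,26,1,75,198,-120,0,0,26,1,75,198,-90,0,0,26,1,75,198,-75,0,0,26,1,75,198,-75,0,0,26,1,75,198,-75,0,0,26,1]
}}

```text
t: 15.37
eef_pos: [0.6214, -0.0581, 0.0915]
ee_rot: [-0.001, 0.56, 0.828, -0.0]
wrist_force: [0.2, 1.1, -1.6]
finger_gap: 0.0345
```

```bash
python3 - <<'E'
from h import *
ims={n:imaging.camera(n) for n in C}
for n in C: cv2.imwrite(f"pics/{n}10.png",ims[n])
crop("side",ims["side"],(340,225),55,7,"v10.png");crop("top",ims["top"],(300,238),65,6,"v10t.png")
go((.6242,-.0584,.062),21.5)
E
```

```text
now [ 0.6235 -0.0587  0.0936] jawyaw 21.8 j [-0.2   0.53  0.02  1.05  0.    0.99] t 15.4667 gap 0.034130652303610516 F [0.4 0.8 0.6]
shift [ 0.   0.7 31.6]
 turn [0.1 0.1 0.3]
 turn [-1.000e-01  2.000e-01 -1.797e+02]
```

View pics/v10.png

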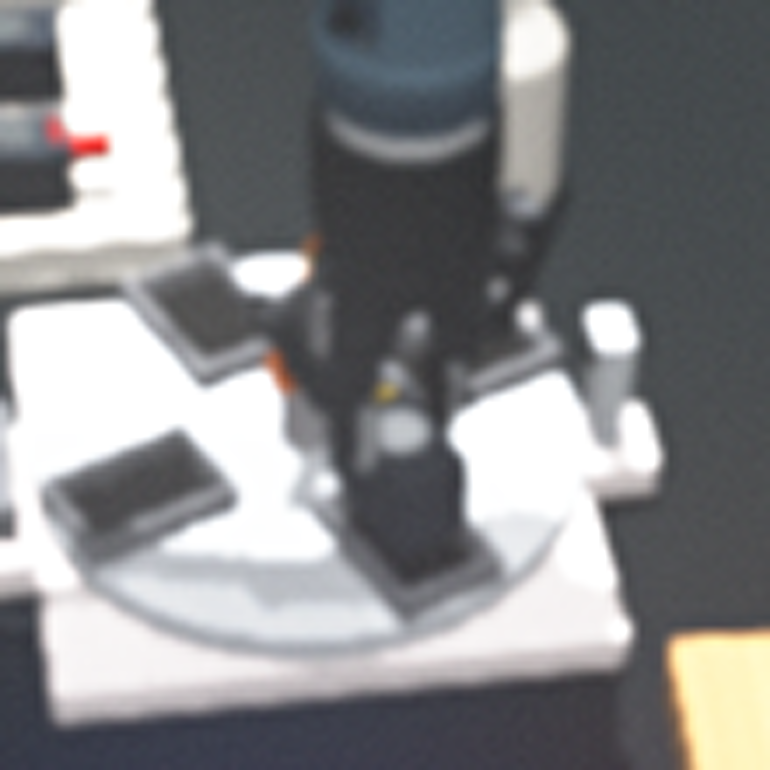

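View pics/v10t.png

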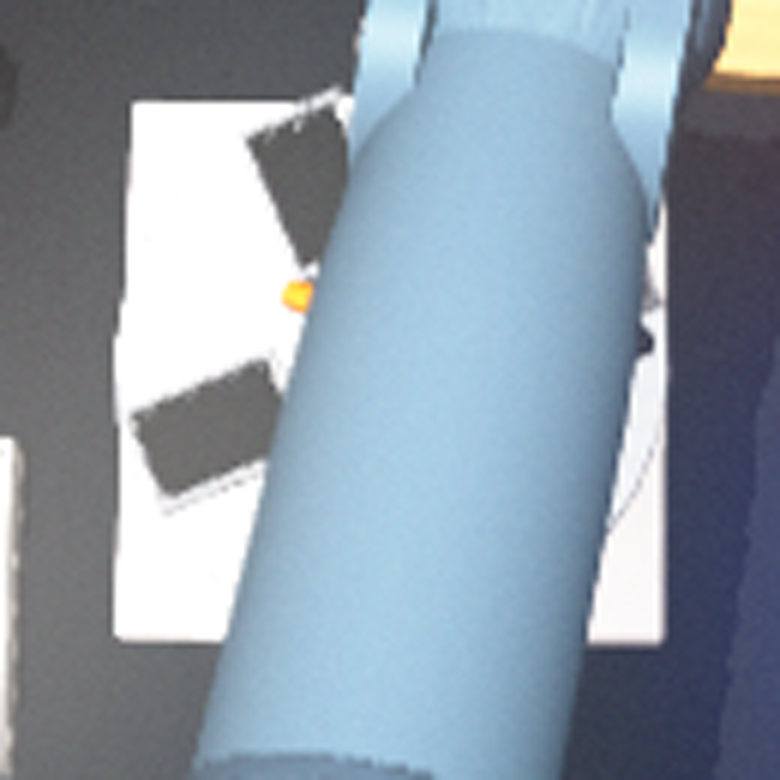

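```bash
cat > ov.py <<'E'
from fit import *
def overlay(im,n,blocks,ang,name,c,half=55,k=7):
    u,v=map(int,c);x0,y0=u-half,v-half
    s=cv2.resize(im[y0:v+half,x0:u+half],None,fx=k,fy=k,interpolation=cv2.INTER_CUBIC)
    T=lambda P:((proj(n,P)-[x0,y0]+.5)*k-.5).round().astype(np.int32)
    for x,y,yaw,z in blocks:
        for b in quads(x,y,np.radians(yaw),z):
            for i in range(8):
                for j in range(i):
                    if bin(i^j).count("1")==1: cv2.line(s,*map(tuple,T(b[[i,j]]).tolist()),(0,255,0),1)
    for a in ang:
        a=np.radians(a);e=np.array([np.cos(a),np.sin(a)]);t=np.array([-e[1],e[0]])
        for z,dx,dy in((.046,.034,.022),(.060,.034,.022),(.06,.038,.026)):
            P=[np.r_[AX+e*(.085+sx*dx)+t*sy*dy,z] for sx,sy in((1,1),(1,-1),(-1,-1),(-1,1))]
            cv2.polylines(s,[T(np.array(P))],True,(255,0,255),1)
    cv2.imwrite("pics/"+name,s)
E
python3 - <<'E'
from ov import *
overlay(cv2.imread("pics/side10.png"),"side",[(.6235,-.0587,111.8,.0785)],(-68.5,-158.5,111.5,21.5),"v10o.png",(340,225))
overlay(cv2.imread("pics/top8.png"),"top",[],(-68.5,-158.5,111.5,21.5),"v8o.png",(300,238))
E
```

```text
(no output)
```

View pics/v10o.png

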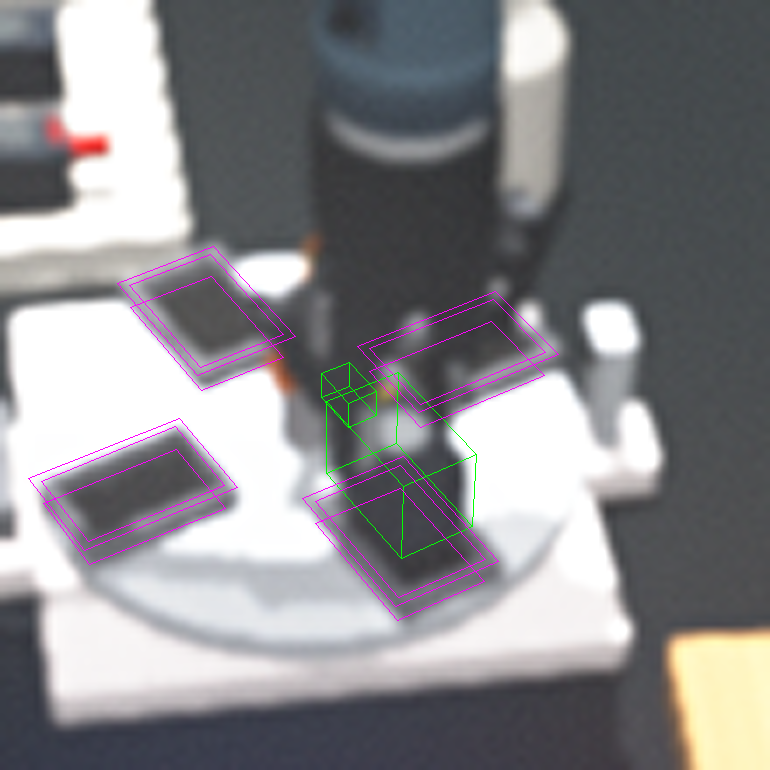

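View pics/v8o.png

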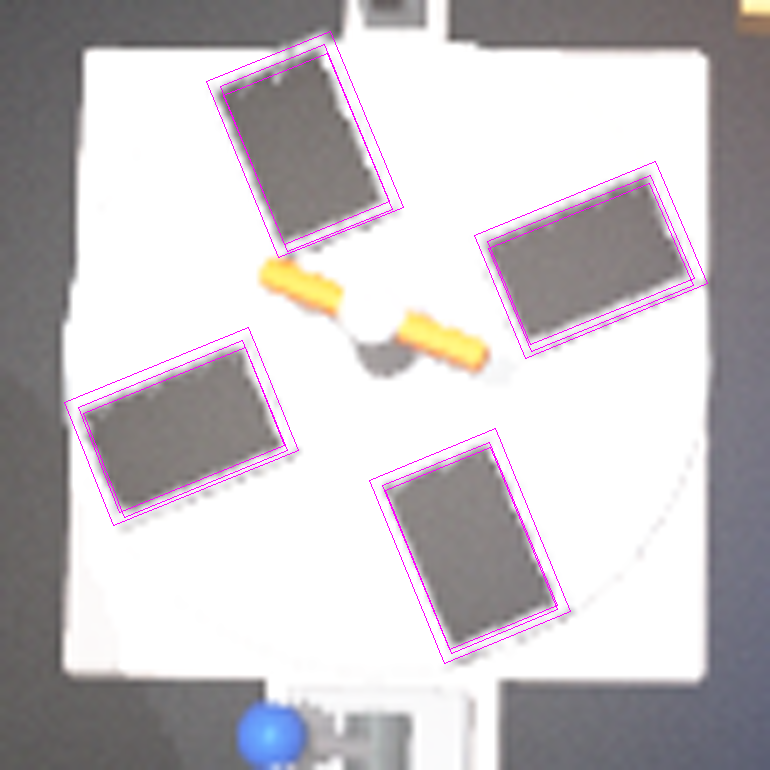

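Call:
{"api": "arm_command", "payload": {
  "steps": [0,0,10,0,0,0,1,0,0,20,0,0,0,1,0,0,27,0,0,0,1,0,0,30,0,0,0,1,0,0,30,0,0,0,1,0,0,30,0,0,0,1]
}}

```text
t: 15.97
eef_pos: [0.6223, -0.0583, 0.0618]
ee_rot: [-0.0, 0.56, 0.828, -0.0]
wrist_force: [-0.2, 0.1, -1.3]
finger_gap: 0.0343
```

```bash
python3 - <<'E'
from ov import *
go((.6242,-.0584,.062),21.5)
im=imaging.camera("side");cv2.imwrite("pics/side11.png",im)
p=bot.get_obs()["eef_pos"]
overlay(im,"side",[(p[0],p[1],111.8,p[2]-.0151)],(21.5,111.5),"v11.png",(340,225))
E
```

```text
now [ 0.6223 -0.0583  0.0618] jawyaw 21.8 j [-0.19  0.55 -0.03  0.99  0.    0.99] t 15.9667 gap 0.03425668839139158 F [-0.2  0.1 -1.3]
shift [-0.8  1.7 -0.2]
 turn [-0.  -0.   0.3]
 turn [   0.    -0.  -179.7]
```

View pics/v11.png

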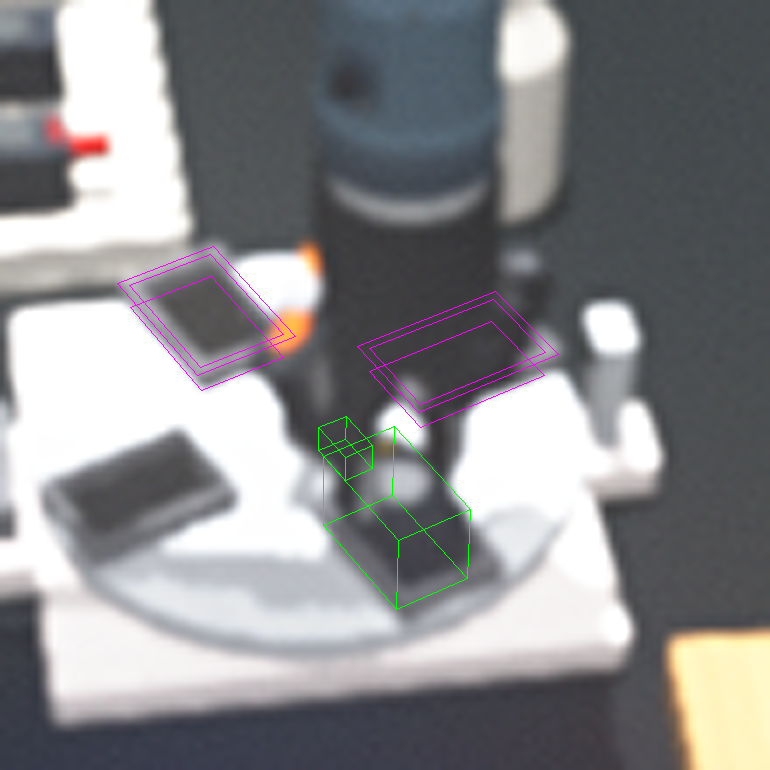

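Call:
{"api": "arm_command", "payload": {
  "steps": [0,0,0,0,0,0,0,0,0,0,0,0,0,-0.2,0,0,0,0,0,0,-0.4,0,0,0,0,0,0,-0.4,0,0,0,0,0,0,-0.4,0,0,-20,0,0,0,-0.4,0,0,-50,0,0,0,-0.4,0,0,-90,0,0,0,-0.4,0,0,-110,0,0,0,-0.4,0,0,-110,0,0,0,-0.4]
}}

```text
t: 16.85
eef_pos: [0.6261, -0.059, 0.1785]
ee_rot: [0.005, 0.56, 0.828, 0.002]
wrist_force: [0.5, 0.3, 0.8]
finger_gap: 0.0598
```

```bash
python3 - <<'E'
from ov import *
go((.556,-.379,.17),2)
E
```

```text
now [ 0.6261 -0.059   0.1785] jawyaw 21.8 j [-0.19  0.49  0.17  1.24  0.    0.99] t 16.85 gap 0.059815448252548184 F [0.5 0.3 0.8]
shift [-270.9 -184.2    8.4]
 turn [ 0.6  0.2 19.8]
 turn [  -0.3    0.8 -160.2]
```

```bash
python3 - <<'E'
from ov import *
ims={n:imaging.camera(n) for n in C}
for n in C: cv2.imwrite(f"pics/{n}12.png",ims[n])
cv2.imwrite("pics/v12.png",cv2.resize(np.hstack([ims["top"][150:350,280:500],ims["side"][200:400,230:430]]),None,fx=1.9,fy=1.9,interpolation=cv2.INTER_CUBIC))
for k,p in dict(orange=(.556,-.378,1.58),yellow=(.411,-.244,-.68)).items():
    q,c,D=fresh({"top":ims["top"]},p);print(k,q[:2].round(4),np.degrees(q[2]).round(1),round(c,1),[m.sum() for _,m in D.values()])
p=q
q,c,D=fresh({"top":ims["top"]},(.556,-.378,1.58));m=D["top"][1];s=sil("top",q,.004,D["top"][0])
cv2.imwrite("pics/m12.png",cv2.resize(np.hstack([m*255,s*255,abs(m-s)*255]).astype(np.uint8),None,fx=4,fy=4,interpolation=cv2.INTER_NEAREST))
E
```

```text
orange [ 0.5566 -0.3813] 92.0 108.2 [np.float64(314.0)]
yellow [ 0.4096 -0.2431] -38.8 68.5 [np.float64(330.0)]
```

View pics/v12.png

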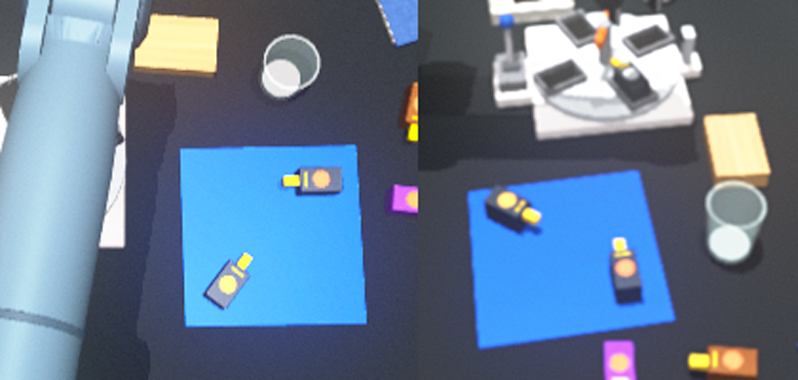

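View pics/m12.png

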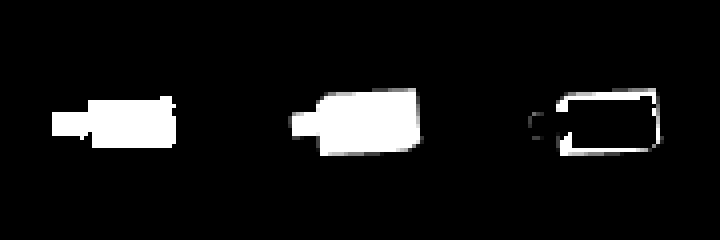

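```bash
python3 - <<'E'
from ov import *
go((.5563,-.3807,.07),1.5)
E
```

```text
now [ 0.6235 -0.0585  0.1732] jawyaw 21.8 j [-0.19  0.49  0.16  1.24  0.    0.99] t 16.95 gap 0.0600748108941446 F [-0.4  0.2 -1. ]
shift [-274.  -182.4  103.1]
 turn [ 0.2  0.1 20.3]
 turn [-1.000e-01  2.000e-01 -1.597e+02]
```

Call:
{"api": "arm_command", "payload": {
  "steps": [-274,-182,0,0,0,20,-0.4,-274,-182,0,0,0,20,-0.4,-274,-182,0,0,0,20,-0.4,-274,-182,0,0,0,20,-0.4,-274,-182,0,0,0,20,-0.4,-274,-182,0,0,0,20,-0.4,-274,-182,0,0,0,20,-0.4,-274,-182,0,0,0,20,-0.4,-274,-182,40,0,0,20,-0.4,-274,-182,80,0,0,20,-0.4,-274,-182,103,0,0,20,-0.4,-274,-182,103,0,0,20,-0.4,-274,-182,103,0,0,20,-0.4]
}}

```text
t: 18.03
eef_pos: [0.553, -0.3784, 0.0659]
ee_rot: [-0.004, 0.696, 0.718, -0.0]
wrist_force: [-0.1, 0.8, 1.4]
finger_gap: 0.0599
```

```bash
python3 - <<'E'
from ov import *
im=imaging.camera("side");cv2.imwrite("pics/side13.png",im)
overlay(im,"side",[(.5563,-.3807,91.5,.004)],(),"v13.png",(335,335))
go((.5563,-.3807,.018),1.5)
E
```

```text
now [ 0.5549 -0.3797  0.0685] jawyaw 1.8 j [-0.69  0.64  0.14  1.07  0.    0.84] t 18.0833 gap 0.059516361843491634 F [ 0.5 -0.1  0.6]
shift [-1.1  1.5 50.5]
 turn [-0.1 -0.1  0.3]
 turn [ 1.000e-01 -1.000e-01 -1.797e+02]
```

View pics/v13.png

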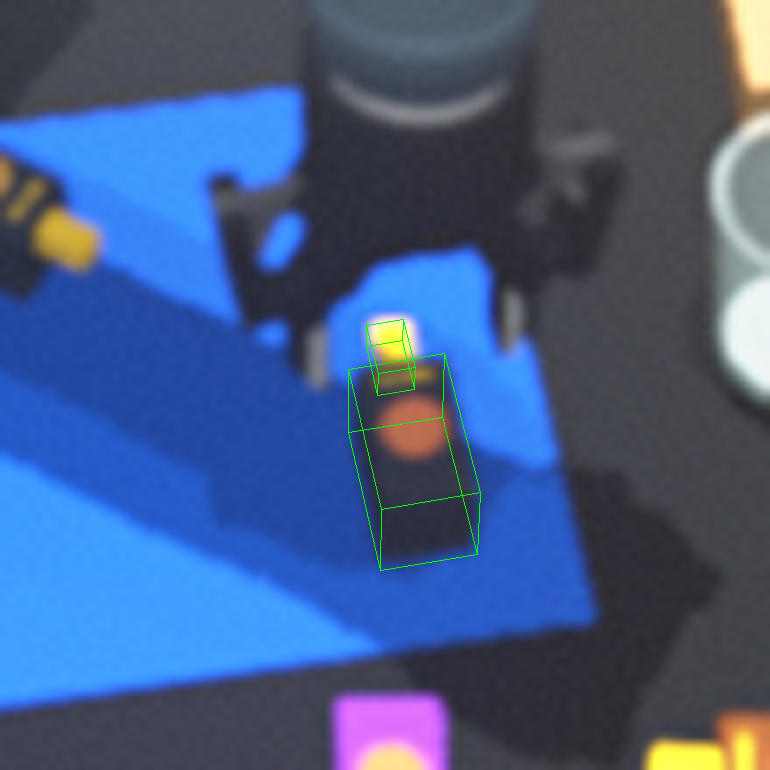

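```bash
python3 - <<'E'
from ov import *
e=np.array([.5549,-.3797,.0685])
for d in(-.03,.03):
  for z in(.075,.082): print(d,z,((proj("side",e+[d,0,z-.0685])[0]-[280,280]+.5)*7-.5).round())
E
```

```text
-0.03 0.075 [327. 394.]
-0.03 0.082 [326. 383.]
0.03 0.075 [493. 371.]
0.03 0.082 [494. 360.]
```

Call:
{"api": "arm_command", "payload": {
  "steps": [0,0,25,0,0,0,-0.4,0,0,42,0,0,0,-0.4,0,0,50,0,0,0,-0.4,0,0,50,0,0,0,-0.4,0,0,50,0,0,0,-0.2,0,0,50,0,0,0,0,0,0,50,0,0,0,0.2,0,0,50,0,0,0,1,0,0,50,0,0,0,1,0,0,50,0,0,0,1,0,0,50,0,0,0,1,0,0,50,0,0,0,1]
}}

```text
t: 19.08
eef_pos: [0.5567, -0.3814, 0.0215]
ee_rot: [0.002, 0.696, 0.718, 0.0]
wrist_force: [-0.9, 0.3, 6.0]
finger_gap: 0.034
```

```bash
python3 - <<'E'
from h import *
a=np.radians(-158.5);p=np.array([.593+.085*np.cos(a),.0207+.085*np.sin(a)]);print(p)
go((*p,.17),-68.5)
E
```

```text
[ 0.51391451 -0.0104526 ]
now [ 0.5567 -0.3814  0.0215] jawyaw 1.8 j [-0.69  0.68  0.08  0.97  0.    0.84] t 19.0833 gap 0.0340046970163246 F [-0.9  0.3  6. ]
shift [ 371.7  -30.5 -149.5]
 turn [ 0.2  0.  70.3]
 turn [  -0.     0.2 -109.7]
```

Call:
{"api": "arm_command", "payload": {
  "steps": [0,0,-30,0,0,0,1,0,0,-70,0,0,7,1,0,0,-110,0,0,14,1,372,-30,-140,0,0,70,1,372,-30,-140,0,0,70,1,372,-30,-140,0,0,70,1,372,-30,-140,0,0,70,1,372,-30,-140,0,0,70,1,372,-30,-140,0,0,70,1,372,-30,-140,0,0,70,1,372,-30,-140,0,0,70,1,372,-30,-140,0,0,70,1,372,-30,-140,0,0,70,1,372,-30,-110,0,0,70,1,372,-30,-80,0,0,70,1,372,-30,-76,0,0,70,1,372,-30,-76,0,0,70,1,372,-30,-76,0,0,70,1]
}}

```text
t: 20.58
eef_pos: [0.5137, -0.0099, 0.0959]
ee_rot: [-0.0, 0.982, 0.189, 0.0]
wrist_force: [0.5, -0.5, -1.2]
finger_gap: 0.034
```

```bash
python3 - <<'E'
from ov import *
im=imaging.camera("side");cv2.imwrite("pics/side14.png",im)
p=bot.get_obs()["eef_pos"]
overlay(im,"side",[(p[0],p[1],21.5,p[2]-.0175)],(-158.5,),"v14.png",(340,225))
go((.5139,-.0105,.0645),-68.5)
E
```

```text
now [ 0.5147 -0.01    0.0966] jawyaw -68.2 j [-0.14  0.32 -0.31  0.94  0.    2.62] t 20.6333 gap 0.03393575487931097 F [-0.6 -1.6 -2. ]
shift [-1.   0.1 32.1]
 turn [ 0.1 -0.1  0.3]
 turn [ 2.000e-01  1.000e-01 -1.797e+02]
```

View pics/v14.png

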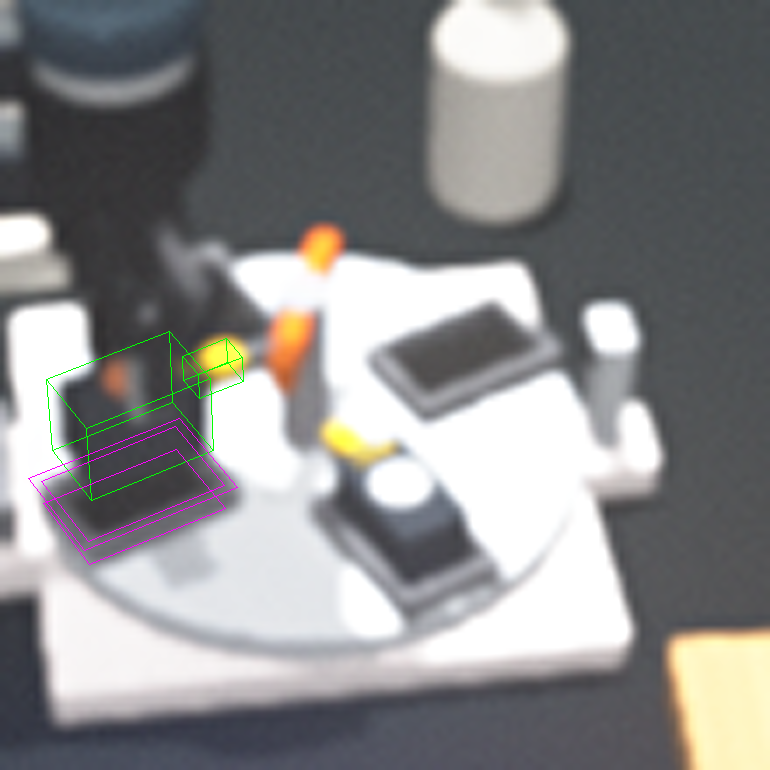

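Call:
{"api": "arm_command", "payload": {
  "steps": [-1,0,10,0,0,0,1,-1,0,20,0,0,0,1,-1,0,27,0,0,0,1,-1,0,31,0,0,0,1,-1,0,31,0,0,0,1,-1,0,31,0,0,0,1]
}}

```text
t: 21.13
eef_pos: [0.5127, -0.0099, 0.0642]
ee_rot: [-0.0, 0.982, 0.189, 0.0]
wrist_force: [-0.5, 1.0, -2.0]
finger_gap: 0.0338
```

```bash
python3 - <<'E'
from ov import *
go((.5139,-.0105,.0645),-68.5)
im=imaging.camera("side");cv2.imwrite("pics/side15.png",im)
p=bot.get_obs()["eef_pos"]
overlay(im,"side",[],(),"v15.png",(340,225))
E
```

```text
now [ 0.5127 -0.0099  0.0642] jawyaw -68.2 j [-0.14  0.35 -0.36  0.86  0.    2.62] t 21.1333 gap 0.033774960357730276 F [-0.5  1.  -2. ]
shift [ 0.9  1.  -0.3]
 turn [-0.  -0.   0.3]
 turn [   0.    -0.  -179.7]
```

View pics/v15.png

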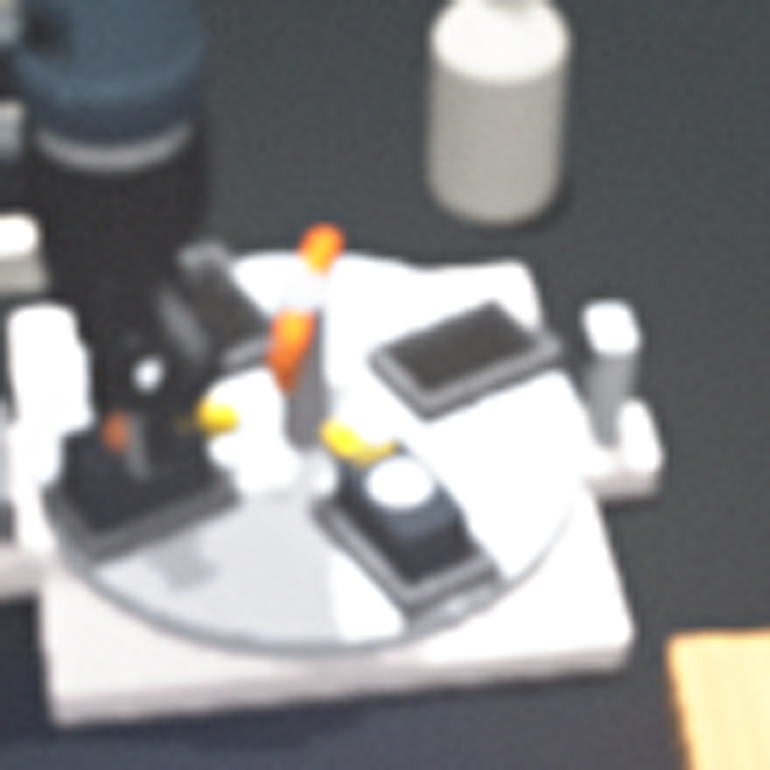

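In the pocket (no wall contact). Release, lift, and look at all.

Call:
{"api": "arm_command", "payload": {
  "steps": [0,0,0,0,0,0,0,0,0,0,0,0,0,-0.2,0,0,0,0,0,0,-0.4,0,0,0,0,0,0,-0.4,0,0,0,0,0,0,-0.4,0,0,-20,0,0,0,-0.4,0,0,-50,0,0,0,-0.4,0,0,-90,0,0,0,-0.4,0,0,-110,0,0,0,-0.4,0,0,-110,0,0,0,-0.4]
}}

```text
t: 22.02
eef_pos: [0.5163, -0.0104, 0.1796]
ee_rot: [0.002, 0.982, 0.189, 0.005]
wrist_force: [0.7, -0.3, 0.6]
finger_gap: 0.0597
```

```bash
python3 - <<'E'
from ov import *
ims={n:imaging.camera(n) for n in C}
for n in C: cv2.imwrite(f"pics/{n}16.png",ims[n])
cv2.imwrite("pics/v16.png",cv2.resize(np.hstack([ims["top"][150:350,280:500],ims["side"][180:380,240:440]]),None,fx=1.9,fy=1.9,interpolation=cv2.INTER_CUBIC))
q,c,D=fresh({"top":ims["top"]},(.411,-.244,-.68));print(q[:2].round(4),np.degrees(q[2]).round(1),round(c,1))
go((q[0],q[1],.07),np.degrees(q[2])+90)
E
```

```text
[ 0.4096 -0.2431] -38.8 68.5
now [ 0.5136 -0.01    0.175 ] jawyaw -68.2 j [-0.14  0.26 -0.17  1.13  0.    2.62] t 22.1167 gap 0.059885154660227896 F [-0.4 -0.   0.1]
shift [-183.5  177.6  104.8]
 turn [   0.2   -0.  -119.4]
 turn [-0.  -0.2 60.6]
```

View pics/v16.png

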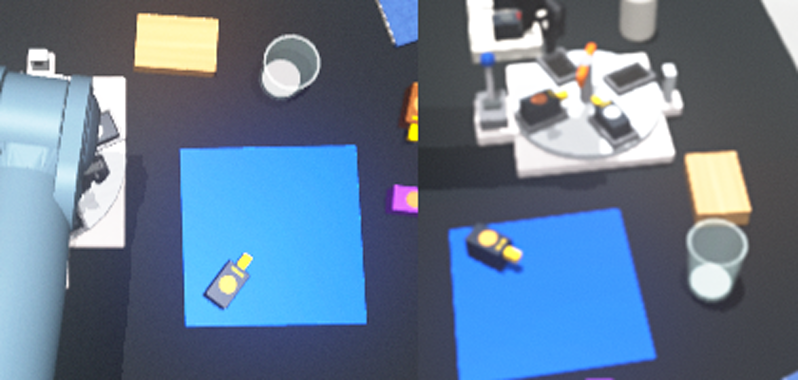

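Call:
{"api": "arm_command", "payload": {
  "steps": [-183,178,0,0,0,-119,-0.4,-183,178,0,0,0,-119,-0.4,-183,178,0,0,0,-119,-0.4,-183,178,0,0,0,-119,-0.4,-183,178,0,0,0,-119,-0.4,-183,178,0,0,0,-119,-0.4,-183,178,0,0,0,-119,-0.4,-183,178,0,0,0,-119,-0.4,-183,178,0,0,0,-119,-0.4,-183,178,0,0,0,-119,-0.4,-183,178,0,0,0,-119,-0.4,-183,178,0,0,0,-119,-0.4,-183,178,0,0,0,-119,-0.4,-183,178,0,0,0,-119,-0.4,-183,178,0,0,0,-119,-0.4,-183,178,40,0,0,-119,-0.4,-183,178,80,0,0,-119,-0.4,-183,178,100,0,0,-119,-0.4,-183,178,100,0,0,-119,-0.4,-183,178,100,0,0,-119,-0.4]
}}

```text
t: 23.78
eef_pos: [0.4067, -0.2414, 0.0721]
ee_rot: [-0.003, 0.336, 0.942, 0.001]
wrist_force: [0.1, 0.1, -0.1]
finger_gap: 0.0598
```

```bash
python3 - <<'E'
from ov import *
im=imaging.camera("side");cv2.imwrite("pics/side17.png",im)
overlay(im,"side",[(.4096,-.2431,-38.8,.004)],(),"v17.png",(275,300))
go((.4096,-.2431,.018),51.2)
E
```

```text
now [ 0.4084 -0.2427  0.0738] jawyaw 50.7 j [-0.67  0.27 -0.44  0.86  0.    0.02] t 23.8333 gap 0.059794922137021984 F [-0.2  0.1 -0.2]
shift [-1.3  0.4 55.8]
 turn [ 0.  -0.1 -0.5]
 turn [ -0.2  -0.  179.5]
```

View pics/v17.png

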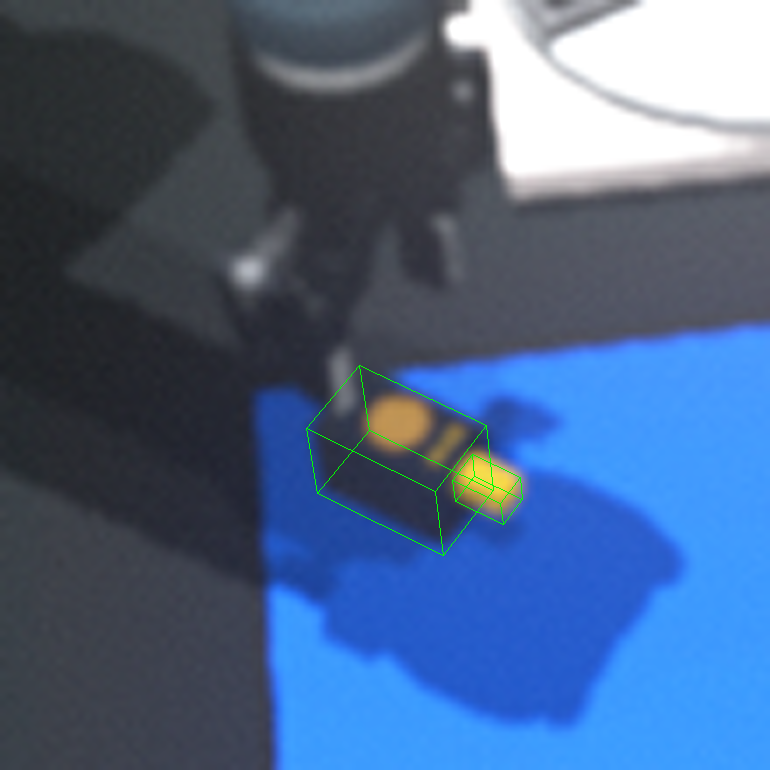

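Model fits. Descend and grip.

Call:
{"api": "arm_command", "payload": {
  "steps": [0,0,25,0,0,0,-0.4,0,0,46,0,0,0,-0.4,0,0,56,0,0,0,-0.4,0,0,56,0,0,0,-0.4,0,0,56,0,0,0,-0.2,0,0,56,0,0,0,0,0,0,56,0,0,0,0.2,0,0,56,0,0,0,1,0,0,56,0,0,0,1,0,0,56,0,0,0,1,0,0,56,0,0,0,1,0,0,56,0,0,0,1]
}}

```text
t: 24.83
eef_pos: [0.4106, -0.2442, 0.0201]
ee_rot: [0.002, 0.335, 0.942, -0.0]
wrist_force: [-1.0, 0.8, 5.8]
finger_gap: 0.0343
```

```bash
python3 - <<'E'
from h import *
go((.5618,.0998,.17),21.5)
E
```

```text
now [ 0.4106 -0.2442  0.0201] jawyaw 50.8 j [-0.67  0.33 -0.51  0.72  0.    0.01] t 24.8333 gap 0.034269546903343676 F [-1.   0.8  5.8]
shift [  99.5  362.3 -150.2]
 turn [ 0.1  0.2 29.3]
 turn [-3.000e-01  1.000e-01 -1.507e+02]
```

Call:
{"api": "arm_command", "payload": {
  "steps": [0,0,-30,0,0,0,1,0,0,-70,0,0,7,1,0,0,-110,0,0,14,1,100,362,-152,0,0,29,1,100,362,-152,0,0,29,1,100,362,-152,0,0,29,1,100,362,-152,0,0,29,1,100,362,-152,0,0,29,1,100,362,-152,0,0,29,1,100,362,-152,0,0,29,1,100,362,-152,0,0,29,1,100,362,-152,0,0,29,1,100,362,-152,0,0,29,1,100,362,-120,0,0,29,1,100,362,-85,0,0,29,1,100,362,-76,0,0,29,1,100,362,-76,0,0,29,1,100,362,-76,0,0,29,1]
}}

```text
t: 26.33
eef_pos: [0.5597, 0.1004, 0.0948]
ee_rot: [-0.0, 0.561, 0.828, -0.0]
wrist_force: [-0.6, 0.4, -1.6]
finger_gap: 0.0342
```

```bash
python3 - <<'E'
from ov import *
im=imaging.camera("side");cv2.imwrite("pics/side18.png",im)
p=bot.get_obs()["eef_pos"]
overlay(im,"side",[(p[0],p[1],-68.5,p[2]-.0161)],(111.5,-68.5,),"v18.png",(340,225))
go((.5618,.0998,.063),21.5)
E
```

```text
now [0.561  0.1004 0.0959] jawyaw 21.8 j [ 0.07  0.42 -0.15  0.99  0.    1.26] t 26.3833 gap 0.034069773657524345 F [ 0.3 -0.7 -1.3]
shift [-0.9  0.5 32.9]
 turn [0.1 0.  0.3]
 turn [-1.000e-01  2.000e-01 -1.797e+02]
```

View pics/v18.png

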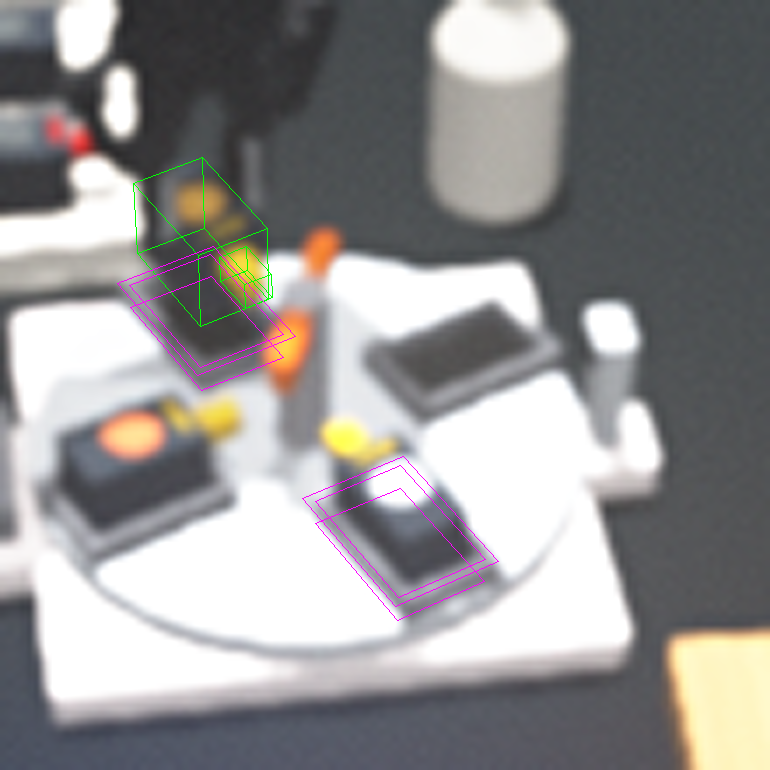

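Call:
{"api": "arm_command", "payload": {
  "steps": [-1,0,10,0,0,0,1,-1,0,20,0,0,0,1,-1,0,27,0,0,0,1,-1,0,32,0,0,0,1,-1,0,32,0,0,0,1,-1,0,32,0,0,0,1]
}}

```text
t: 26.88
eef_pos: [0.5602, 0.0997, 0.0618]
ee_rot: [-0.0, 0.56, 0.828, -0.0]
wrist_force: [0.0, 0.5, -1.8]
finger_gap: 0.0345
```

```bash
python3 - <<'E'
from ov import *
go((.5618,.0998,.063),21.5)
im=imaging.camera("side");cv2.imwrite("pics/side19.png",im)
overlay(im,"side",[],(),"v19.png",(340,225))
E
```

```text
now [0.5602 0.0997 0.0618] jawyaw 21.8 j [ 0.06  0.45 -0.2   0.92  0.    1.25] t 26.8833 gap 0.03447855314627846 F [ 0.   0.5 -1.8]
shift [-0.4  1.5 -1.2]
 turn [-0.  -0.   0.3]
 turn [   0.    -0.  -179.7]
```

View pics/v19.png

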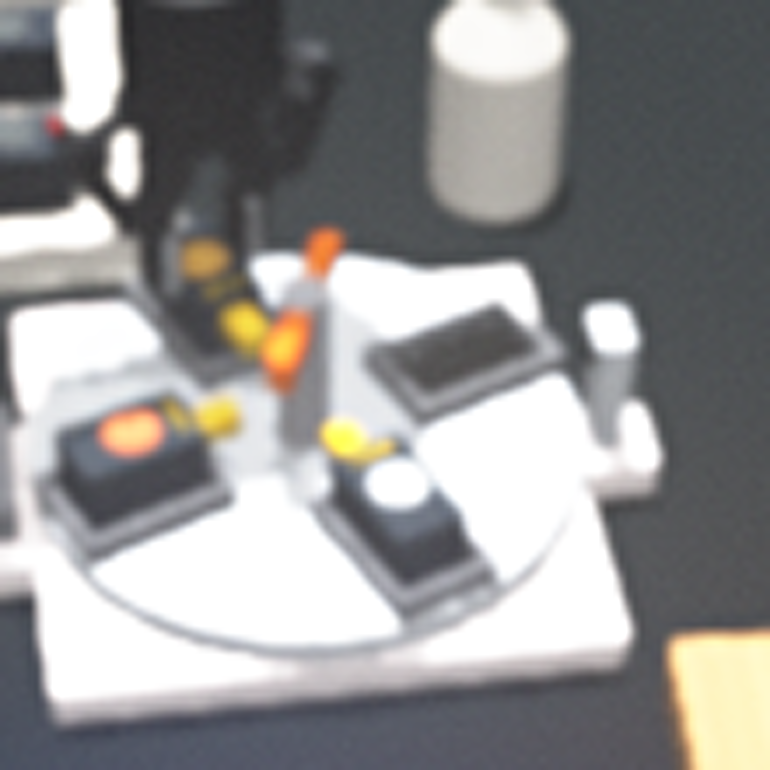

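Call:
{"api": "arm_command", "payload": {
  "steps": [0,0,0,0,0,0,0,0,0,0,0,0,0,-0.2,0,0,0,0,0,0,-0.4,0,0,0,0,0,0,-0.4,0,0,0,0,0,0,-0.4,0,0,-20,0,0,0,-0.4,0,0,-50,0,0,0,-0.4,0,0,-90,0,0,0,-0.4,0,0,-120,0,0,0,-0.4,0,0,-120,0,0,0,-0.4]
}}

```text
t: 27.77
eef_pos: [0.5647, 0.1, 0.1894]
ee_rot: [0.005, 0.56, 0.828, 0.004]
wrist_force: [1.5, -0.3, 1.0]
finger_gap: 0.0597
```

```bash
python3 - <<'E'
from h import *
go((.50,.34,.2),60)
E
```

```text
now [0.5647 0.1    0.1894] jawyaw 21.8 j [0.06 0.37 0.01 1.2  0.   1.25] t 27.7667 gap 0.05969864101529168 F [ 1.5 -0.3  1. ]
shift [246.8  29.3 -11.1]
 turn [  0.6   0.4 -38.2]
 turn [  0.5  -0.7 141.8]
```

Call:
{"api": "arm_command", "payload": {
  "steps": [247,29,-11,0,0,-38,1,247,29,-11,0,0,-38,1,247,29,-11,0,0,-38,1,247,29,-11,0,0,-38,1,247,29,-11,0,0,-38,1,247,29,-11,0,0,-38,1,247,29,-11,0,0,-38,1,247,29,-11,0,0,-38,1,247,29,-11,0,0,-38,1]
}}

```text
t: 28.52
eef_pos: [0.4953, 0.3396, 0.1926]
ee_rot: [-0.0, 0.26, 0.966, -0.0]
wrist_force: [0.5, -0.2, -0.0]
finger_gap: -0.0
```

```bash
python3 - <<'E'
from ov import *
ims={n:imaging.camera(n) for n in C}
for n in C: cv2.imwrite(f"pics/{n}20.png",ims[n])
overlay(ims["top"],"top",[],(-68.5,-158.5,111.5,21.5),"v20.png",(300,238))
overlay(ims["side"],"side",[],(),"v20s.png",(325,225),75,6)
go()
E
```

```text
now [0.4958 0.3385 0.1928] jawyaw 59.7 j [ 0.49  0.44  0.12  1.26 -0.    1.02] t 28.6167 gap -6.48273819381675e-05 F [ 0.  -0.2 -0.8]
```

View pics/v20.png

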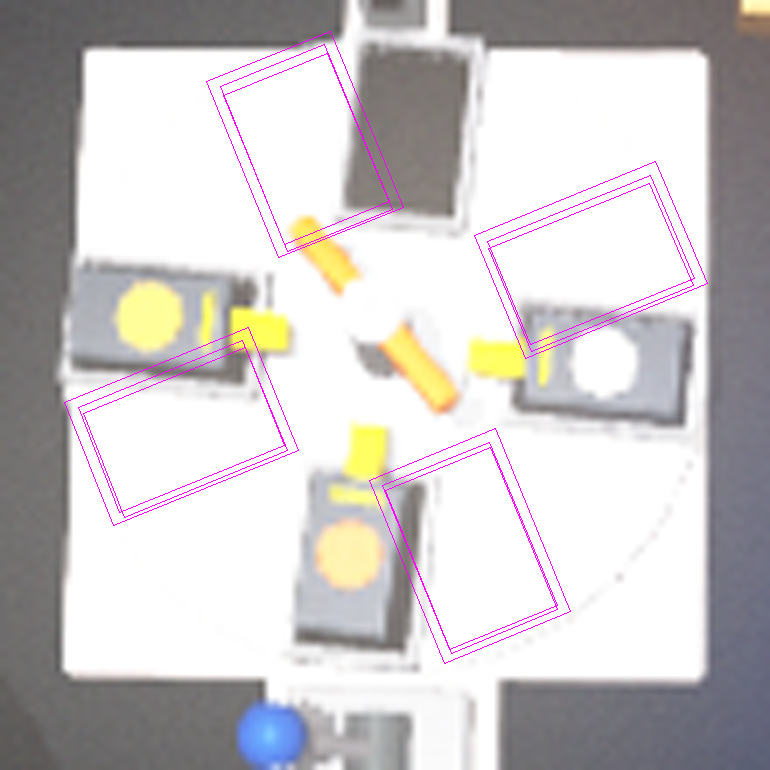

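View pics/v20s.png

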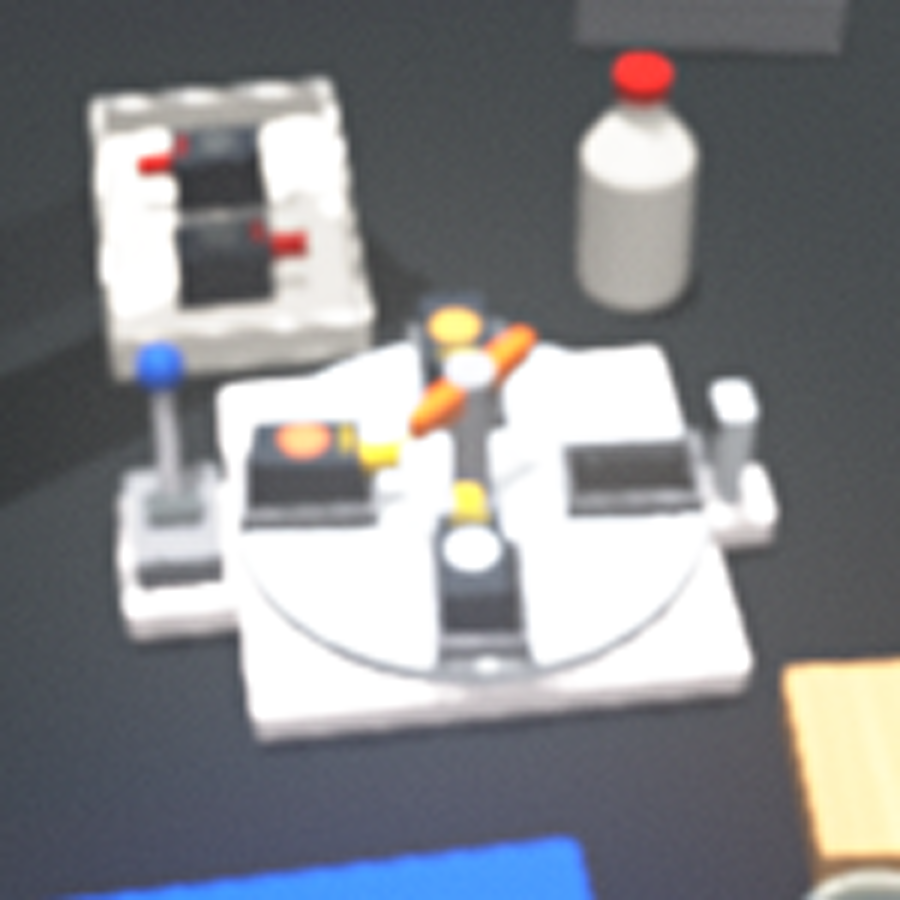

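Call:
{"api": "arm_command", "payload": {
  "steps": [0,0,0,0,0,0,1,0,0,0,0,0,0,1,0,0,0,0,0,0,1,0,0,0,0,0,0,1,0,0,0,0,0,0,1,0,0,0,0,0,0,1,0,0,0,0,0,0,1,0,0,0,0,0,0,1,0,0,0,0,0,0,1,0,0,0,0,0,0,1]
}}

```text
t: 29.45
eef_pos: [0.4955, 0.3399, 0.1931]
ee_rot: [0.0, 0.26, 0.966, 0.0]
wrist_force: [-0.3, 0.4, -0.4]
finger_gap: -0.0
```

```bash
python3 - <<'E'
from ov import *
im=imaging.camera("top");cv2.imwrite("pics/top21.png",im)
overlay(im,"top",[],(-4,86,176),"v21.png",(300,238))
E
```

```text
(no output)
```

View pics/v21.png

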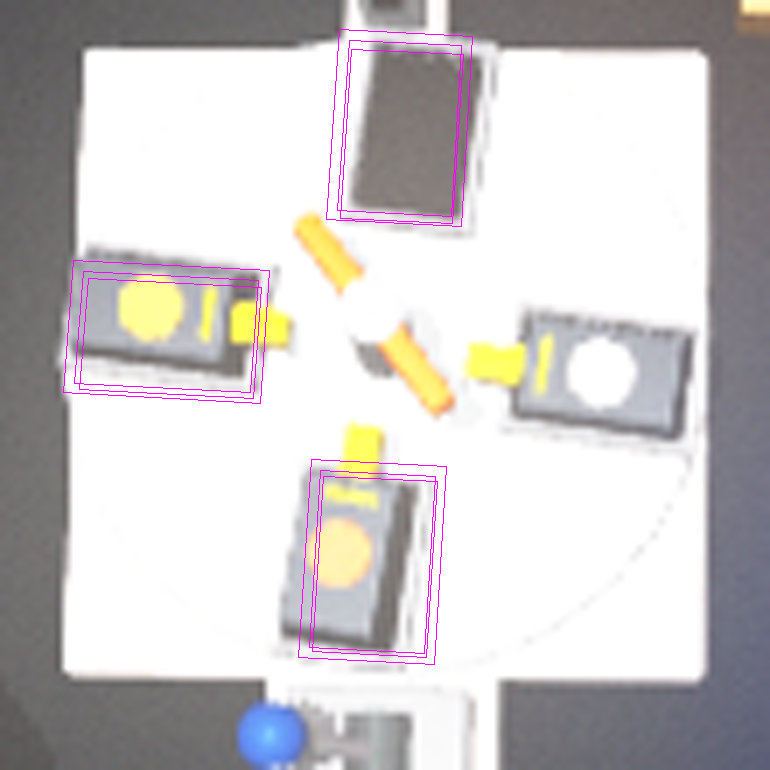

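Call:
{"api": "arm_command", "payload": {
  "steps": [0,0,0,0,0,22,1,0,0,0,0,0,22,1,0,0,0,0,0,22,1,0,0,0,0,0,22,1,0,0,0,0,0,22,1,0,0,0,0,0,22,1,0,0,0,0,0,22,1,0,0,0,0,0,22,1,0,0,0,0,0,22,1,0,0,0,0,0,22,1,0,0,0,0,0,22,1,0,0,0,0,0,22,1,0,0,0,0,0,22,1,0,0,0,0,0,22,1,0,0,0,0,0,22,1,0,0,0,0,0,22,1,0,0,0,0,0,22,1]
}}

```text
t: 30.92
eef_pos: [0.4955, 0.3398, 0.1932]
ee_rot: [0.0, 0.44, 0.898, 0.0]
wrist_force: [0.0, -0.1, -0.4]
finger_gap: 0.0002
```

```bash
python3 - <<'E'
from ov import *
im=imaging.camera("top");cv2.imwrite("pics/top22.png",im)
overlay(im,"top",[],(-8,82,172,-98),"v22.png",(300,238))
go((.5846,-.0303,.17),38)
E
```

```text
now [0.4955 0.3398 0.1931] jawyaw 37.8 j [0.5  0.44 0.12 1.26 0.   1.41] t 30.9667 gap -0.0003364077740250262 F [ 1.  -0.6  0.8]
shift [-347.  -156.7   23.1]
 turn [ 0.  -0.  -0.2]
 turn [ -0.   -0.  179.8]
```

View pics/v22.png

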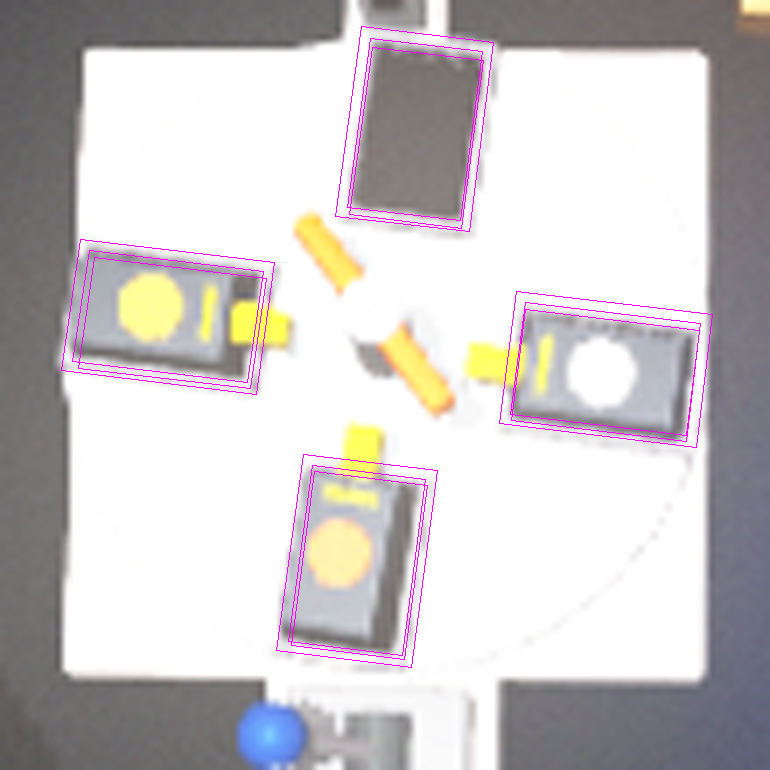

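```bash
python3 - <<'E'
from ov import *
B=[]
for a in(-97,83,173):
    r=np.radians(a);B.append((AX[0]+.085*np.cos(r),AX[1]+.085*np.sin(r),a+180,.046))
overlay(cv2.imread("pics/top22.png"),"top",B,(),"v22b.png",(300,238))
im=imaging.camera("side");cv2.imwrite("pics/side22.png",im)
overlay(im,"side",B,(),"v22s.png",(335,228))
E
```

```text
(no output)
```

View pics/v22b.png

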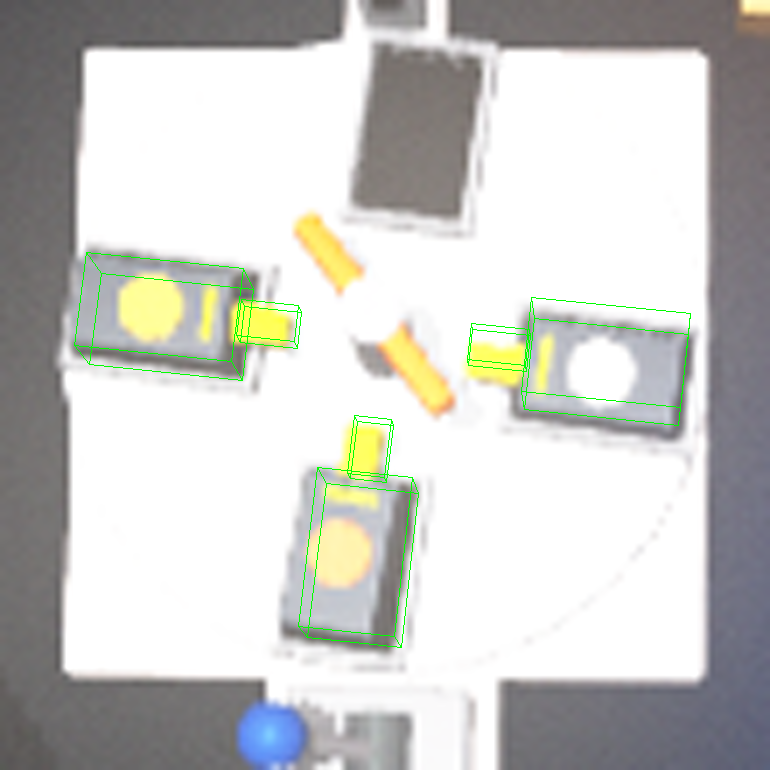

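View pics/v22s.png

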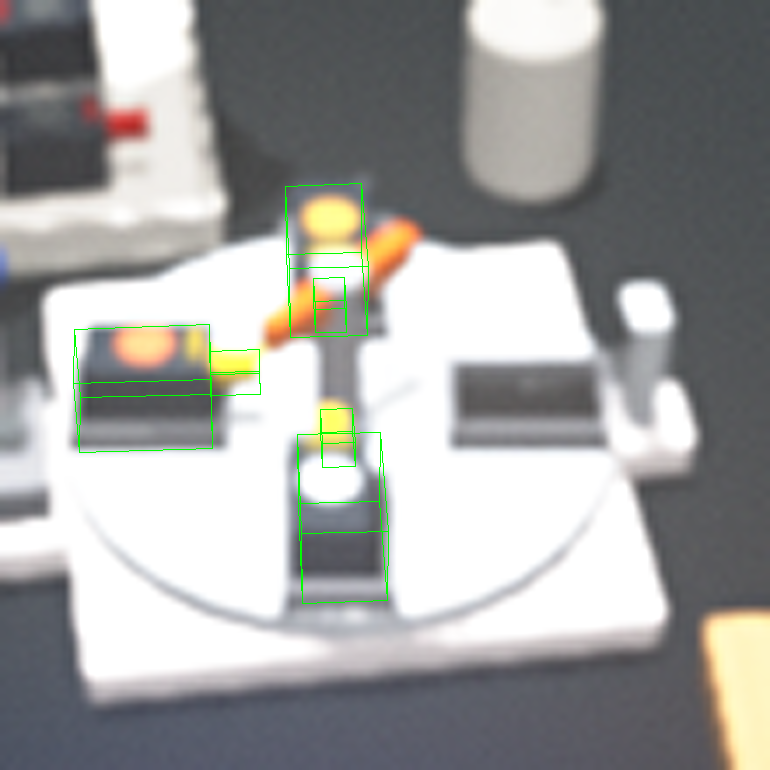

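Call:
{"api": "arm_command", "payload": {
  "steps": [-347,-157,20,0,0,0,1,-347,-157,20,0,0,0,1,-347,-157,20,0,0,0,1,-347,-157,20,0,0,0,1,-347,-157,20,0,0,0,1,-347,-157,20,0,0,0,1,-347,-157,20,0,0,0,1,-347,-157,20,0,0,0,1,-347,-157,20,0,0,0,1,-347,-157,20,0,0,0,1,-347,-157,20,0,0,0,1,-347,-157,20,0,0,0,1]
}}

```text
t: 32.02
eef_pos: [0.5841, -0.0304, 0.173]
ee_rot: [-0.0, 0.44, 0.898, 0.0]
wrist_force: [-0.4, 1.0, -0.4]
finger_gap: 0.0001
```

```bash
python3 - <<'E'
from ov import *
im=imaging.camera("side");cv2.imwrite("pics/side23.png",im)
overlay(im,"side",[],(),"v23.png",(335,215))
go((.5846,-.0303,.115),38)
e=np.array([-.788,-.616,0]);t=np.array([-.616,.788,0])
q=bot.get_obs()["ee_rot"];Rt=R.from_quat([q[1],q[2],q[3],q[0]]);print("t in tool",Rt.inv().apply(t).round(3))
E
```

```text
now [ 0.584  -0.0295  0.1731] jawyaw 37.9 j [-0.16  0.41  0.03  1.19  0.    0.75] t 32.0667 gap -0.0002907204461909113 F [-0.   0.8 -0.2]
shift [-1.  -0.  58.1]
 turn [ 0.  -0.1 -0.1]
 turn [-1.000e-01 -0.000e+00  1.799e+02]
t in tool [ 1.    -0.003  0.001]
```

View pics/v23.png

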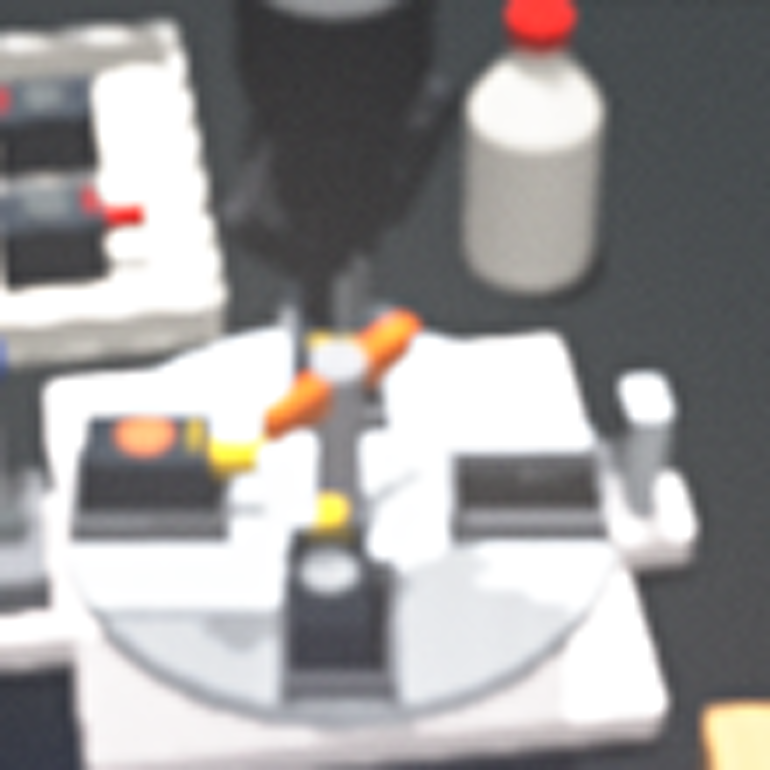

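Call:
{"api": "arm_command", "payload": {
  "steps": [-1,0,30,0,0,0,1,-1,0,52,0,0,0,1,-1,0,60,0,0,0,1,-1,0,60,0,0,0,1,-1,0,60,0,0,0,1,3,0,60,0,0,0,1,8,0,60,0,0,0,1,13,0,60,0,0,0,1,18,0,60,0,0,0,1,23,0,60,0,0,0,1,29,0,60,0,0,0,1,35,0,60,0,0,0,1,41,0,60,0,0,0,1,30,0,60,0,0,0,1,10,0,45,0,0,0,1,0,0,10,0,0,0,1,0,0,-20,0,0,0,1,0,0,-20,0,0,0,1]
}}

```text
t: 33.57
eef_pos: [0.5887, -0.0323, 0.1996]
ee_rot: [0.005, 0.44, 0.898, 0.001]
wrist_force: [1.2, -1.1, 1.2]
finger_gap: -0.0001
```

```bash
python3 - <<'E'
from ov import *
im=imaging.camera("side");t0=bot.get_obs()["t"]
im2=imaging.camera("side");im3=imaging.camera("side");print(t0)
cv2.imwrite("pics/v24.png",cv2.resize(np.hstack([im[170:290,270:400],im3[170:290,270:400]]),None,fx=3,fy=3,interpolation=cv2.INTER_CUBIC))
go()
E
```

```text
33.6167
now [ 0.5847 -0.031   0.193 ] jawyaw 37.8 j [-0.16  0.4   0.08  1.24 -0.    0.75] t 33.7167 gap 0.00014567044401332047 F [ 0.2  0.2 -0.5]
```

View pics/v24.png

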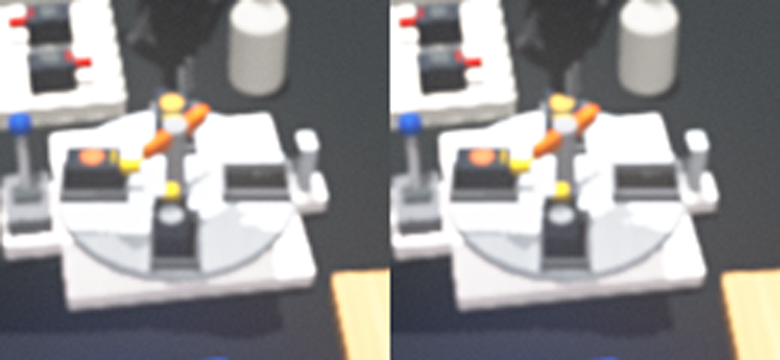

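Call:
{"api": "arm_command", "payload": {
  "steps": [0,0,40,0,0,0,1,0,0,70,0,0,0,1,5,0,80,0,0,0,1,10,0,80,0,0,0,1,10,0,80,0,0,0,1,10,0,80,0,0,0,1]
}}

```text
t: 34.22
eef_pos: [0.5782, -0.0224, 0.1134]
ee_rot: [0.0, 0.439, 0.898, 0.0]
wrist_force: [0.1, -0.0, -0.3]
finger_gap: -0.0003
```

```bash
python3 - <<'E'
from ov import *
im=imaging.camera("side");cv2.imwrite("pics/side25.png",im)
overlay(im,"side",[],(),"v25.png",(325,215),40,10)
go()
p=bot.get_obs()["eef_pos"];print((proj("side",p)[0]-[285,175]+.5)*10)
E
```

```text
now [ 0.579  -0.0227  0.1141] jawyaw 37.9 j [-0.15  0.43 -0.1   1.05 -0.    0.76] t 34.2667 gap 0.0001241838658894014 F [-0.3  0.1  0.4]
[403.68164519 512.98059002]
```

View pics/v25.png

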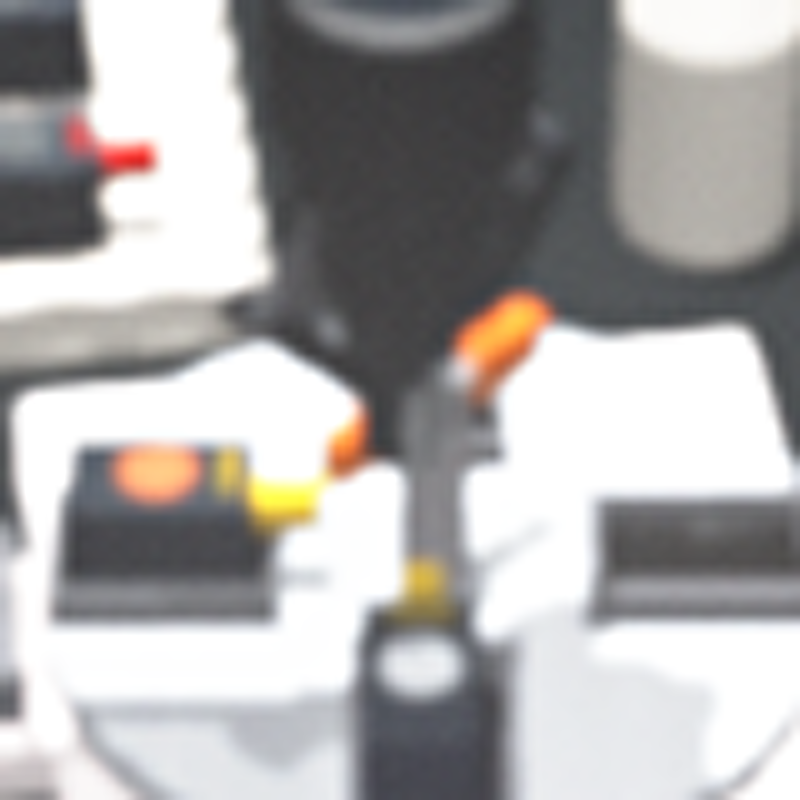

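Call:
{"api": "arm_command", "payload": {
  "steps": [0,0,8,0,0,0,1,0,0,15,0,0,0,1,0,0,15,0,0,0,1,0,0,15,0,0,0,1]
}}

```text
t: 34.6
eef_pos: [0.5778, -0.0227, 0.0976]
ee_rot: [-0.001, 0.44, 0.898, -0.0]
wrist_force: [-0.7, 0.8, 0.4]
finger_gap: -0.0003
```

```bash
python3 - <<'E'
from ov import *
im=imaging.camera("side");cv2.imwrite("pics/side26.png",im)
overlay(im,"side",[],(),"v26.png",(325,215),40,10)
go()
p=bot.get_obs()["eef_pos"];print((proj("side",p)[0]-[285,175]+.5)*10)
E
```

```text
now [ 0.578  -0.0227  0.0979] jawyaw 37.8 j [-0.15  0.44 -0.12  1.01  0.    0.76] t 34.65 gap 0.00016446453103172298 F [0.1 0.  0.2]
[400.914457   553.22734689]
```

View pics/v26.png

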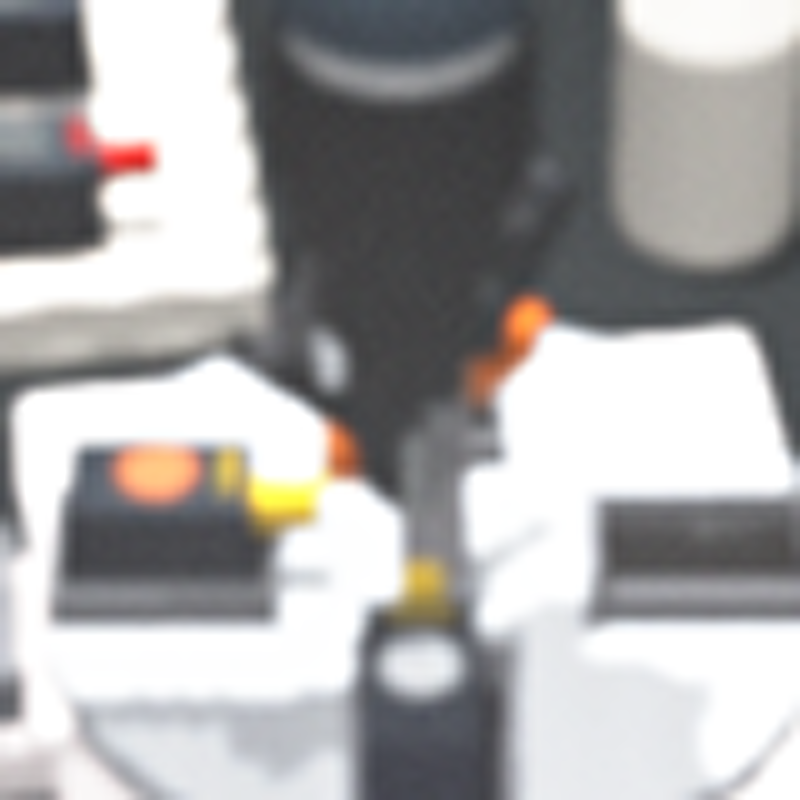

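Call:
{"api": "arm_command", "payload": {
  "steps": [0,0,4,0,0,0,1,3,0,4,0,0,0,1,7,0,4,0,0,0,1,12,0,4,0,0,0,1,17,0,4,0,0,0,1,22,0,4,0,0,0,1,27,0,4,0,0,0,1,33,0,4,0,0,0,1,25,0,0,0,0,0,1,10,0,-10,0,0,0,1,0,0,-40,0,0,0,1,0,0,-80,0,0,0,1,0,0,-90,0,0,0,1]
}}

```text
t: 35.73
eef_pos: [0.5815, -0.0238, 0.1943]
ee_rot: [0.004, 0.44, 0.898, 0.001]
wrist_force: [1.0, -0.0, 0.9]
finger_gap: -0.0
```

```bash
python3 - <<'E'
from ov import *
ims=[];ts=[]
for i in range(4):
    ts.append(bot.get_obs()["t"]);ims.append(imaging.camera("side"))
print(ts)
cv2.imwrite("pics/v27.png",cv2.resize(np.hstack([ims[0][170:290,270:400],ims[3][170:290,270:400]]),None,fx=3,fy=3,interpolation=cv2.INTER_CUBIC))
go()
E
```

```text
[35.7333, 35.7833, 35.8333, 35.8833]
now [ 0.5784 -0.0228  0.1879] jawyaw 37.8 j [-0.15  0.39  0.04  1.22  0.    0.76] t 35.9333 gap 3.596643958406311e-05 F [0.2 0.2 0.4]
```

View pics/v27.png

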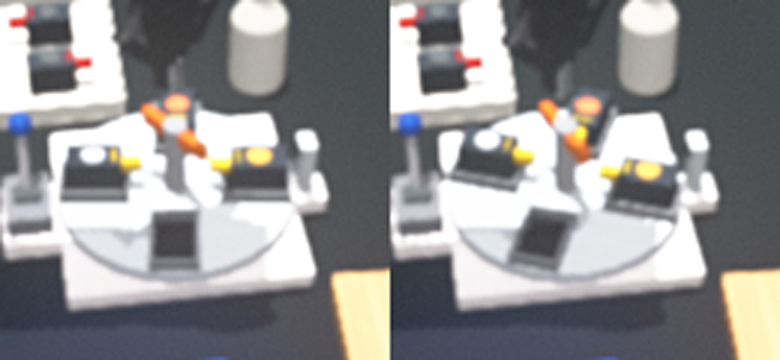

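```bash
python3 - <<'E'
from ov import *
go((.438,.112,.19),0)
E
```

```text
now [ 0.5784 -0.0228  0.1879] jawyaw 37.8 j [-0.15  0.39  0.04  1.22  0.    0.76] t 35.9333 gap 3.596643958406311e-05 F [0.2 0.2 0.4]
shift [192.6 -28.2  -2.1]
 turn [ 0.   0.  37.8]
 turn [  -0.     0.  -142.2]
```

Call:
{"api": "arm_command", "payload": {
  "steps": [30,-5,-10,0,0,5,1,60,-9,-10,0,0,10,1,90,-13,-10,0,0,15,1,120,-18,-5,0,0,22,1,150,-22,-2,0,0,30,1,180,-26,-2,0,0,38,1,193,-28,-2,0,0,38,1,193,-28,-2,0,0,38,1,193,-28,-2,0,0,38,1,193,-28,-2,0,0,38,1,193,-28,-2,0,0,38,1,193,-28,-2,0,0,38,1,193,-28,-2,0,0,38,1,193,-28,-2,0,0,38,1,193,-28,-2,0,0,38,1,193,-28,-2,0,0,38,1,193,-28,-2,0,0,38,1,193,-28,-2,0,0,38,1,193,-28,-2,0,0,38,1,193,-28,-2,0,0,38,1]
}}

```text
t: 37.6
eef_pos: [0.4377, 0.1126, 0.1901]
ee_rot: [0.0, 0.708, 0.706, 0.0]
wrist_force: [-0.0, -0.4, 0.0]
finger_gap: 0.0001
```

```bash
python3 - <<'E'
from ov import *
ims=[];ts=[]
for i in range(3):
    ts.append(bot.get_obs()["t"]);ims.append(imaging.camera("side"))
print(ts)
cv2.imwrite("pics/v28.png",cv2.resize(np.hstack([ims[0][170:290,265:395],ims[2][170:290,265:395]]),None,fx=3,fy=3,interpolation=cv2.INTER_CUBIC))
go()
E
```

```text
[37.6, 37.65, 37.7]
now [0.4377 0.1126 0.1901] jawyaw -0.2 j [ 0.11  0.14 -0.29  1.14  0.    1.68] t 37.75 gap -0.00015521370577850906 F [ 0.  -0.7 -1.1]
```

View pics/v28.png

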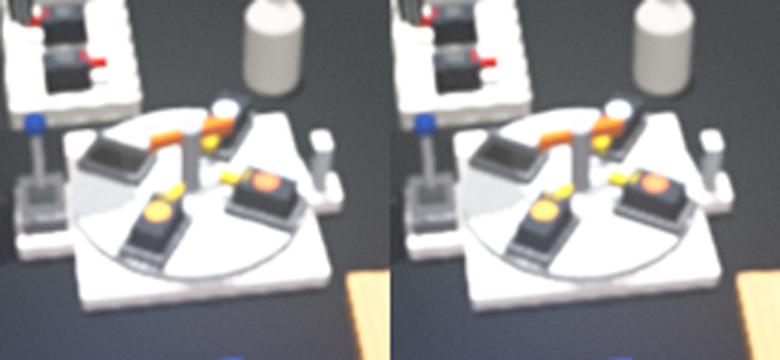

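```bash
python3 - <<'E'
from ov import *
def A(x0,pts):
    for p in pts:
        P=onz("side",(x0+p[0]/3,170+p[1]/3),.088)[:2]-AX; print(p,np.degrees(np.arctan2(P[1],P[0])).round(1),np.hypot(*P).round(3))
print("35.73");A(270,[(92,155),(175,103),(259,156)])
print("35.88");A(270,[(95,141),(200,102),(258,170)])
print("37.6");A(265,[(225,108),(267,180),(158,211)])
print("37.7");A(265,[(618-390,107),(654-390,180),(543-390,210)])
E
```

```text
35.73
(92, 155) 168.6 0.082
(175, 103) 78.2 0.087
(259, 156) -8.8 0.091
35.88
(95, 141) 153.4 0.084
(200, 102) 61.5 0.094
(258, 170) -22.5 0.091
37.6
(225, 108) 52.8 0.089
(267, 180) -32.9 0.089
(158, 211) -118.7 0.085
37.7
(228, 107) 51.5 0.092
(264, 180) -33.7 0.086
(153, 210) -122.1 0.086
```

Call:
{"api": "arm_command", "payload": {
  "steps": [0,0,0,0,0,0,1,0,0,0,0,0,0,1,0,0,0,0,0,0,1,0,0,0,0,0,0,1,0,0,0,0,0,0,1,0,0,0,0,0,0,1,0,0,0,0,0,0,1,0,0,0,0,0,0,1,0,0,0,0,0,0,1,0,0,0,0,0,0,1,0,0,0,0,0,0,1,0,0,0,0,0,0,1,0,0,0,0,0,0,1,0,0,0,0,0,0,1,0,0,0,0,0,0,1,0,0,0,0,0,0,1,0,0,0,0,0,0,1,0,0,0,0,0,0,1,0,0,0,0,0,0,1,0,0,0,0,0,0,1]
}}

```text
t: 39.42
eef_pos: [0.4377, 0.1126, 0.1901]
ee_rot: [-0.0, 0.708, 0.706, 0.0]
wrist_force: [0.3, 0.2, -0.9]
finger_gap: 0.0001
```

```bash
python3 - <<'E'
from ov import *
a=imaging.camera("side");cv2.imwrite("pics/side29.png",a)
for i in range(10): b=imaging.camera("side")
d=cv2.absdiff(a,b)[190:275,285:380];print("mean diff",d.mean(),d.max())
overlay(a,"side",[],(),"v29.png",(325,225),65,6)
go((.438,.112,.104),0)
E
```

```text
mean diff 0.8165531475748194 7
now [0.4377 0.1126 0.1901] jawyaw -0.2 j [ 0.11  0.14 -0.29  1.14  0.    1.68] t 39.9667 gap -6.946994458119972e-05 F [ 0. -1.  1.]
shift [-0.6  0.3 86.1]
 turn [ 0.  -0.  -0.2]
 turn [ -0.   -0.  179.8]
```

View pics/v29.png

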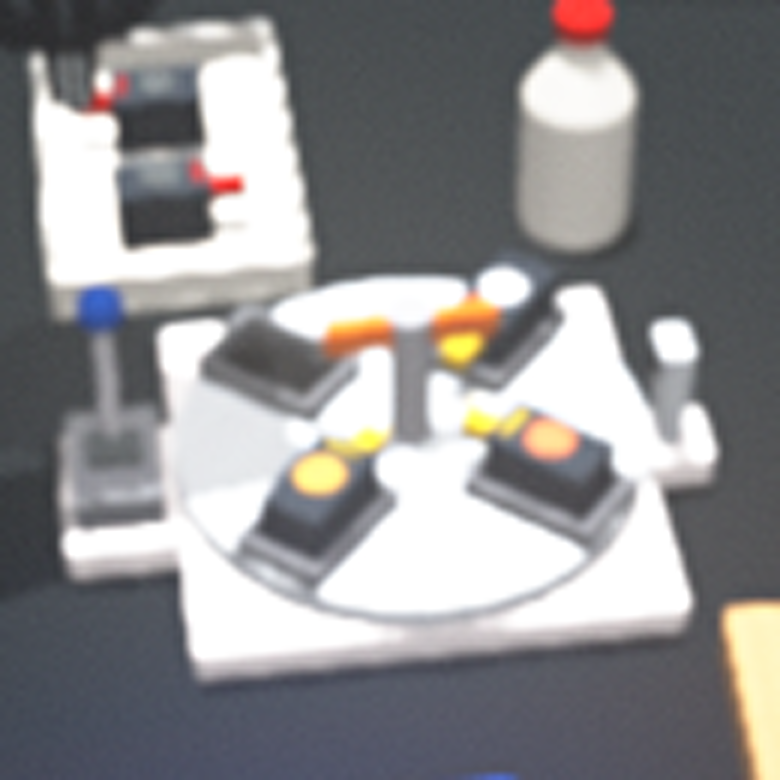

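Call:
{"api": "arm_command", "payload": {
  "steps": [0,0,40,0,0,0,1,0,0,75,0,0,0,1,0,0,93,0,0,0,1,0,0,93,0,0,0,1,0,0,93,0,0,0,1,-10,0,93,0,0,0,1,-20,0,93,0,0,0,1,-28,0,93,0,0,0,1,-36,0,93,0,0,0,1,-44,0,93,0,0,0,1,-52,0,93,0,0,0,1,-60,0,93,0,0,0,1,-68,0,93,0,0,0,1,-76,0,93,0,0,0,1,-84,0,93,0,0,0,1,-90,0,93,0,0,0,1,-95,0,93,0,0,0,1,-95,0,93,0,0,0,1]
}}

```text
t: 41.47
eef_pos: [0.4373, 0.0166, 0.097]
ee_rot: [0.0, 0.709, 0.706, -0.0]
wrist_force: [0.5, -0.2, -0.2]
finger_gap: -0.0005
```

```bash
python3 - <<'E'
from ov import *
a=imaging.camera("side");cv2.imwrite("pics/side30.png",a)
overlay(a,"side",[],(),"v30.png",(315,225),65,6)
go()
E
```

```text
now [0.4374 0.017  0.097 ] jawyaw -0.2 j [-0.11  0.18 -0.5   0.9  -0.    1.47] t 41.5167 gap -0.0003512524672639887 F [-0.1  0.3  0.1]
```

View pics/v30.png

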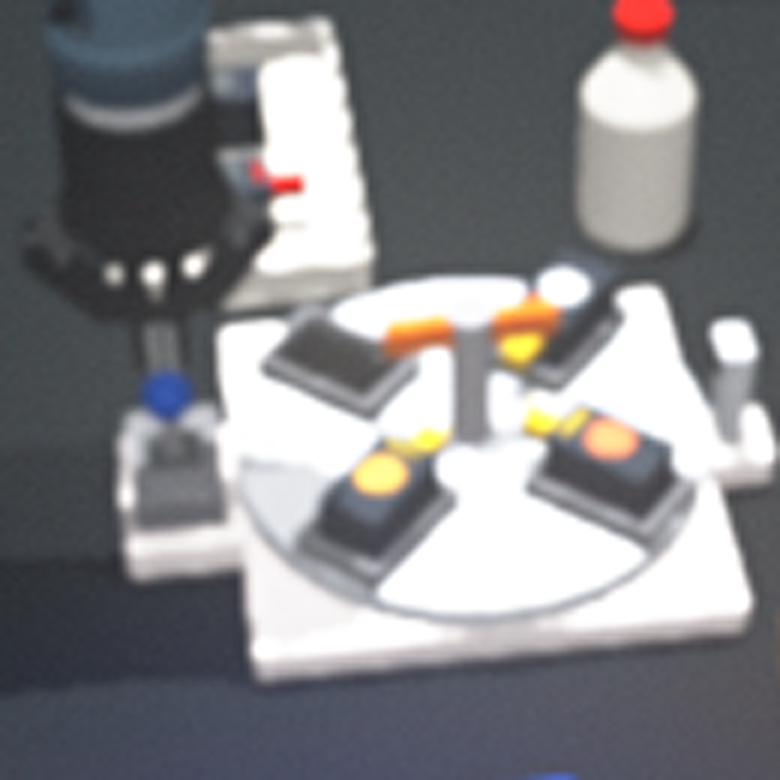

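```bash
python3 - <<'E'
from ov import *
for z in(.12,.125): print(onz("side",(278,225.7),z).round(4))
o=onz("side",(265+70/6,175+216/6),.12);print("start ball",o.round(4))
E
```

```text
[ 0.4405 -0.0054  0.12  ]
[ 0.4405 -0.011   0.125 ]
start ball [0.442  0.0627 0.12  ]
```

Call:
{"api": "arm_command", "payload": {
  "steps": [-4,0,0,0,0,0,1,-8,0,0,0,0,0,1,-11,0,0,0,0,0,1,-13,0,0,0,0,0,1,-13,0,0,0,0,0,1,-13,0,0,0,0,0,1]
}}

```text
t: 42.02
eef_pos: [0.4373, 0.0108, 0.0971]
ee_rot: [-0.005, 0.707, 0.707, 0.006]
wrist_force: [1.1, 18.6, 1.8]
finger_gap: 0.0
```

```bash
python3 - <<'E'
from ov import *
a=imaging.camera("side");cv2.imwrite("pics/side31.png",a)
overlay(a,"side",[],(),"v31.png",(285,225),30,12)
go()
E
```

```text
now [0.4373 0.0108 0.0971] jawyaw 0.0 j [-0.13  0.18 -0.5   0.9   0.01  1.44] t 42.0667 gap -0.00010123629281631871 F [ 1.  18.3  2.1]
```

View pics/v31.png

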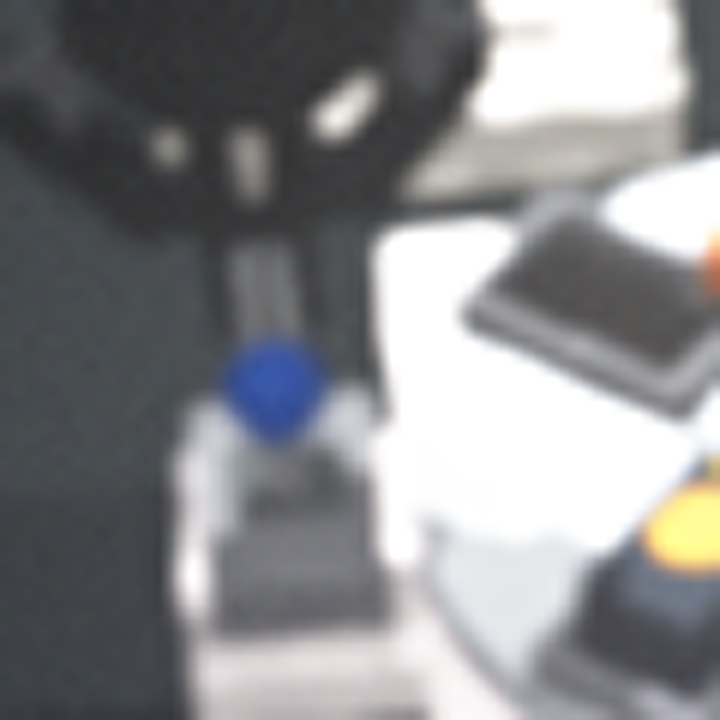

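Call:
{"api": "arm_command", "payload": {
  "steps": [15,0,0,0,0,0,1,30,0,0,0,0,0,1,35,0,0,0,0,0,1,35,0,-30,0,0,0,1,35,0,-70,0,0,0,1,100,0,-100,0,0,0,1,140,0,-110,0,0,0,1,180,0,-110,0,0,0,1,200,0,-110,0,0,0,1,200,0,-110,0,0,0,1,200,0,-110,0,0,0,1,200,0,-110,0,0,0,1]
}}

```text
t: 43.07
eef_pos: [0.4378, 0.2041, 0.2068]
ee_rot: [0.0, 0.708, 0.706, -0.001]
wrist_force: [-0.3, -0.5, 0.1]
finger_gap: -0.0001
```

```bash
python3 - <<'E'
from ov import *
a=imaging.camera("side");t=imaging.camera("top");cv2.imwrite("pics/side32.png",a);cv2.imwrite("pics/top32.png",t)
overlay(a,"side",[],(),"v32.png",(315,225),65,6)
overlay(t,"top",[],(),"v32t.png",(300,238),65,6)
go()
E
```

```text
now [0.4378 0.2031 0.2067] jawyaw -0.3 j [ 0.3   0.19 -0.18  1.2  -0.    1.88] t 43.1667 gap 9.599304525418336e-06 F [-0.2  0.3 -0. ]
```

View pics/v32.png

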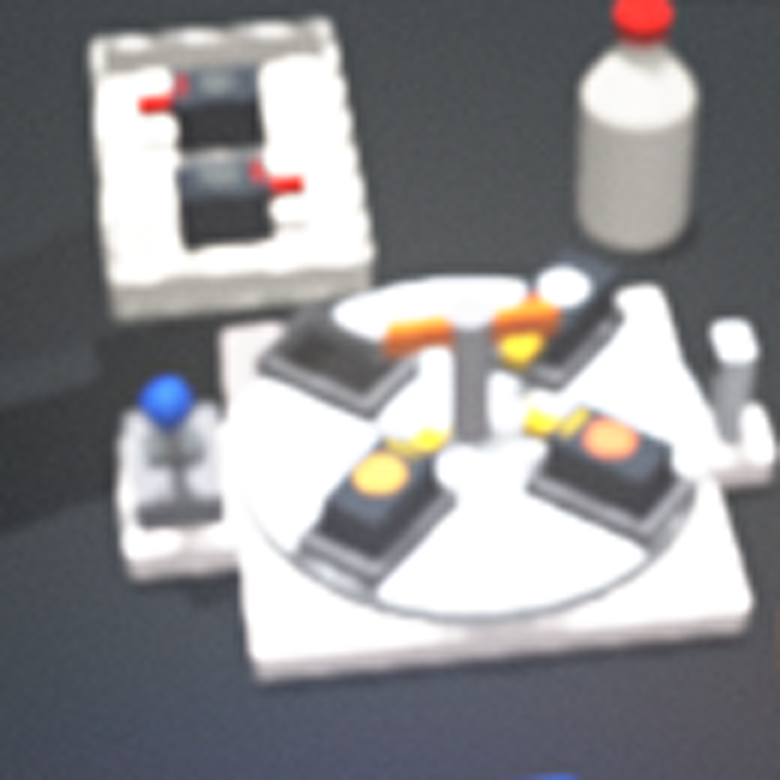

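View pics/v32t.png

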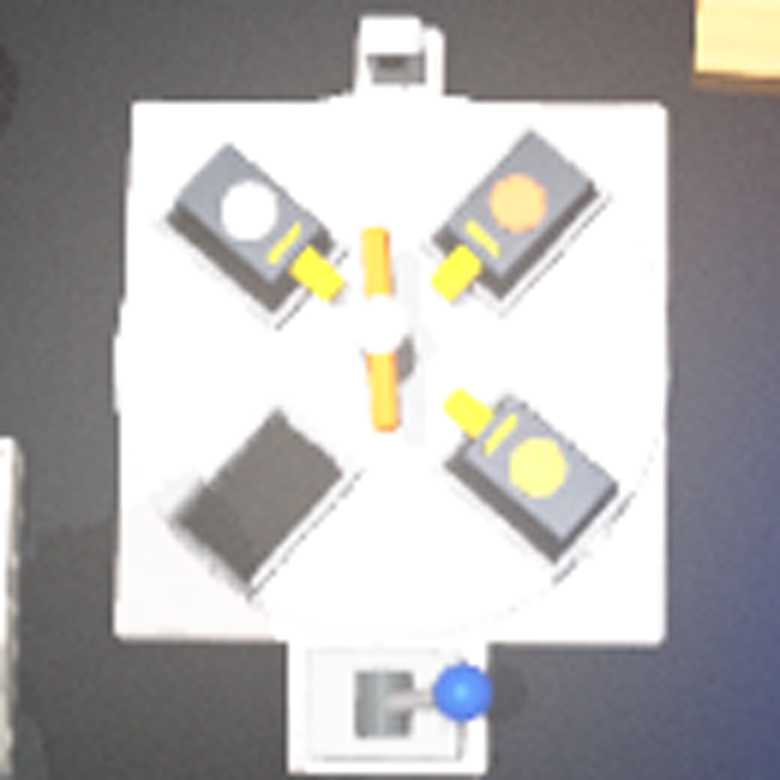

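```bash
python3 - <<'E'
from workcell import job_done
print(job_done())
E
```

```text
the job is handed in; nothing more can be done
None
```

I finished the changeover and handed the job in at about 43 s of the 210 s allowed; no verdict is reported.

**What I did**
- **Spent blocks:** both red-tab blocks went into the white tray.
- **Fresh blocks:** there were three. Each sits in its own pocket with its tab towards the hub. I left the brown and purple look-alikes alone.
- **Flick:** I pushed the wing handle once so the carousel coasted. The images gave about 1.8 rad/s early on and about 0.3 rad/s some 1.85 s later. I estimate it stayed above 0.4 rad/s for about 2 s, untouched.
- **Clutch:** once the carousel was at rest (eleven frames over 0.5 s showed no change), I pushed the lever until it stopped at 18 N, then backed the arm clear.

**Last checks**
- The final pictures from both cameras show all three blocks upright and seated.
- They show the clutch ball on the engaged side and the bottle in place. The final crops did not cover the beaker and all of the slide box, but the arm never came near either one.

**What went wrong or disagreed**
- The first flick missed because the closed fingers reach about 12 mm less far down than I assumed; the second, lower pass worked.
- Releasing the last block let the carousel drift about 28°. I waited until it stopped before flicking.
- The two cameras disagreed by about 1 to 2 mm, within the stated calibration.
- From the images the clutch ball moved about 71 of its 77 mm. That fits a starting lean near 0.08 rad, and I rely on the hard stop for full engagement rather than a direct angle reading.

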